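# Clear the offcuts and clamp a frame profile in the quick-release vise

## Robot

A 7-joint arm with a two-finger parallel gripper is mounted at the origin on the work surface. World frame = base frame: x ahead of the robot, y to its left, z up, the work surface at z = 0. Lengths are in m, angles in degrees, forces in N, time in s.
With the tool pointing down it reaches from about 0.425 to 0.875 m from the base axis. Payload 4.7 kg.
Tool frame: the origin (TCP) lies midway between the tips of the shut fingers; the grasp point (between the pads) lies 19 mm behind it; z points along the fingers, y is the direction in which the jaws open and shut (so a half turn about z gives the same grasp; the last joint's range is limited). The gripper opens to 87 mm and grips with 3 to 60 N. Pads are 19 mm wide; open, the fingers measure 117 mm over their backs; the gripper's body (75 mm by 190 mm) begins 51 mm behind the grasp point.
Start: joints at [-72.531, 18.392, -4.016, 83.108, 1.295, 78.541, -3.26], TCP at [0.186, 0.623, 0.223] pointing down, gripper open.
Joint ranges: [-163.93, 163.93], [-17.29, 119.83], [-79.2, 71.16], [3.27, 140.29], [-89.18, 269.18], [5.43, 117.66], [-154.24, 154.24]. Speed limits (degrees/s): [147.25, 147.25, 180, 180, 180, 180, 180].

## Interface

Orientations are given as [roll, pitch, yaw] about the fixed x, y, z axes, in that order (R = Rz(yaw) Ry(pitch) Rx(roll)).
In Python, from cell import env gives the robot as it stands. The module is installed in compiled form; this text tells all that it offers.
- The arm moves only by the tool servo_tool, never from a script. Its argument "plan" is a list of rows, each a list of 3 entries, a list of its own where there are three numbers: the opening, from 0 (shut) to 1 (fully open), then the shift along the tool's x, y, z in cm, then the turn, a rotation vector about the tool's x, y, z in degrees. A call has 1 to 20 rows; each row shifts and turns the pose as measured when the row begins, along the tool's axes as they then stand; what a row does not reach is not made up. A row lasts 1/12 s, in which the tool goes at most 41.7 mm and 7.16 degrees, less where a joint would pass 70% of its speed; a pose out of reach is approached as far as the arm can. A call is refused whole if a number of a shift passes 4.17 or a number of a turn 7.16, either way. A call with a gripper value outside its range is refused whole. The fingers move at their own pace and stop on an object; "force" is the grip in N (left out, the last holds). Time passes only in rows, so rows that do not move let the fingers close. It gives the time, the measured TCP pose, the force and the opening at its end, in the units of the state.
- env.get_obs(): the state, without advancing time (a new reading comes with each control period).
- env.read_camera(name): name is "scene" or "top" or "wrist"; returns a dict with "image" (400x640x3 uint8, blue, green, red), "fx", "fy", "cx", "cy" (pixels), "rvec" (rotation vector, rad) and "tvec" (3), from world to camera coordinates, as OpenCV has them; the wrist camera has in their place "T_tool_cam" (4x4, takes a point from camera to tool coordinates, whose origin is the TCP and whose axes are the flange's). Camera axes: x right, y down, z forward; pixel columns grow to the right and rows downward; lengths in m; the calibration is good to about 2 mm. A picture is of the moment at which its call begins: read the wrist's pose just before it. There is no depth.
- env.sign_off(): hands the job in, once; it reports no verdict.
The state is a dict: "time_s": time; "qpos": joint angles; "joint_velocities": joint speeds; "effort": joint torques, N m; "tool_pos": TCP position; "tool_rot": TCP orientation; "force": force on the tool from outside, world axes, zero at the start; "wrist_torque": the same for the moment, N m; "grip_width": finger opening in m.
Only numpy, scipy, OpenCV 4.12 (cv2) and the standard library are available. Lean on these libraries where they do the work, as an engineer would, in place of code of your own. Each camera call takes 0.05 s, during which the arm holds its last target. There are 200 camera calls.

## Task

Clear all the short profile offcuts off the bench vise and the bench into the black scrap bin, then lay the long piece of profile crosswise in the vise, flat on its slide and about centred between the jaw ends. Squeeze the quick-release lever, slide the moving jaw up until it holds the profile against the fixed jaw, let the lever go, and then turn the crank until the profile is clamped tight. Do not knock the other things on the bench about.

Things in the scene. Friction and masses are not known exactly. Their poses are not given: they have to be found in the camera images.
- vise: Blue-grey quick-release bench vise bolted to the bench, 137 mm high. Origin on the bench under the middle of the fixed jaw's face; x along the jaws' width (away from the robot at yaw 0), y along the level screw from the fixed jaw to the moving jaw and crank, z up. Fixed jaw: 100 mm wide in x, y = -32 to 0, top at z = 137. Base flange 150 x 150 x 14 mm, centred at y = -70.
- vise_seat (a point): Where the middle of the work's underside belongs: on the flat top of the steel box slide between the jaws, 20 mm from the fixed jaw's face. The slide is 60 mm wide (x = -30 to 30), its top 100 mm above the bench; it is part of the moving jaw and moves with it under the work. The jaws stand 37 mm above it.
- vise_jaw: Moving jaw with slide, lug, lever and crank. Axes as the vise's; origin at bench level under the middle of its face, so its y in the vise's frame is the jaw opening. Jaw: 100 mm wide in x, y = 0 to 32, z = 47 to 137 mm; then a screw boss 44 mm across, y = 32 to 66. Moves along the vise's y only, up to 165 mm; locked unless the lever is squeezed, then about 2 N move it.
- lever_pad (a point): Pressing part of the quick-release lever: an upright steel plate with black pad, 24 mm wide in y, 8 mm thick, which faces the lug. When free it fills x = 12 to 20, y = 38 to 62, z = 100 to 162 mm in the moving jaw's frame, and this point is at x = 16, y = 50, z = 145.
- lever_foot (a point): The lever's pivot, 47 mm below lever_pad. Beside it stands the fixed thumb lug, a like plate, x = -20 to -12. The lever is squeezed to the lug (towards -x): pinch both together from above, across x: 40 mm over both when free, 24 mm (x = -20 to 4) pressed home, 11 to 16 N at lever_pad. Keep hold while sliding. Let go, it springs back and locks the jaw. (The screw shifts the jaw against both by 1 mm a rad.)
- vise_lever (a joint): Angle of the quick-release lever, rad: about -0.13 when free (upright, jaw locked); grows as it is squeezed towards the lug; the jaw is free above about 0.02; stop at 0.20.
- crank_handle (a point): Middle of the crank's grip: a turned wooden rod 19 mm thick, 74 mm long, parallel to the vise's y, 45 mm from the screw axis. It revolves freely on its pin, so the crank can be taken round with the grip held in one orientation. At the start it is on the +x side of the screw axis (away from the robot), up to 40 degrees up or down.
- screw_axis (a point): Point on the screw's axis, 85 mm above the bench, at y = 81 mm in the moving jaw's frame. The crank's hub and arm lie at y = 70 to 88 mm; the grip goes from y = 87 to 161 mm, its middle at 131. Only the bench is under the crank.
- vise_screw (a joint): Crank angle, rad: 0 pointing to the vise's +x, pi/2 up, pi to -x. Grows when turned clockwise seen from the crank end (from +x over the top to -x, then down), which tightens: with the lever free the jaw goes forward 6 mm a turn. Stays where it is left; needs 2 to 3 N at the grip, some 5 N when tight. Tight about 1.5 rad after the jaw has met the work; beyond some 120 N the vise slips.
- work: The long piece of slotted aluminium profile, 40 x 40 mm, 100 mm long along its x, lying flat on the mat; origin in the middle of its underside.
- work_c (a point): Centre of the long piece of profile (20 mm above its underside), with its axes: x along its length, z up.
- scrap_bin: Black open crate for scrap, 240 mm (x) by 170 mm (y), 90 mm high, walls 4 mm (rim beads stand out 6 mm); origin in the middle of its underside.
- offcut1_c (a point): Centre of an offcut of the same profile, a slice 40 x 40 mm, 26 mm high, lying on its sawn face; z up, x and y square to its sides. Lies on the slide between the vise's jaws. May be absent.
- offcut2_c (a point): Centre of an offcut of the same profile, a slice 40 x 40 mm, 30 mm high, lying on its sawn face; z up, x and y square to its sides. Lies on the vise's flat anvil behind the fixed jaw (76 mm wide in x, y = -130 to -32 in the vise's frame, 118 mm above the bench). May be absent.
- offcut3_c (a point): Centre of an offcut of the same profile, a slice 40 x 40 mm, 24 mm high, lying on its sawn face; z up, x and y square to its sides. Lies on the mat. May be absent.
- offcut4_c (a point): Centre of an offcut of the same profile, a slice 40 x 40 mm, 28 mm high, lying on its sawn face; z up, x and y square to its sides. Lies on the mat. May be absent.
- offcut5_c (a point): Centre of an offcut of the same profile, a slice 40 x 40 mm, 32 mm high, lying on its sawn face; z up, x and y square to its sides. Lies on the mat. May be absent.
- offcut6_c (a point): Centre of an offcut of the same profile, a slice 40 x 40 mm, 29 mm high, lying on its sawn face; z up, x and y square to its sides. Lies on the slide between the vise's jaws. May be absent.
- tape_roll: Bystander, to be left alone: roll of masking tape, 104 mm across, 24 mm high.
- screwdriver: Bystander, to be left alone: screwdriver lying beyond the vise.
- oil_bottle: Bystander, to be left alone: white oil bottle, 48 mm across, 120 mm high.
- plug_shell: Bystander, to be left alone: white plug housing, 28 x 20 x 16 mm, left of the crank.

How it is judged (in metres and radians):
On the way, in this order (a step that is already met when the one before it is completed fails the run):
1. with the lever squeezed, the moving jaw has been slid up to the profile, which lies crosswise on the slide against the fixed jaw (value of joint vise_lever above 0.03 rad and y of vise_jaw in the frame of vise below 0.046 m and x of work_c in the frame of vise between -0.03 and 0.03 m and y of work_c in the frame of vise below 0.027 m and z of work_c in the frame of vise between 0.112 and 0.128 m and angle between the x axis of work_c and the x axis of vise, either way round below 0.12 rad), for 0.1 s.
2. the lever has been let go and the jaw is still up to the profile (value of joint vise_lever below -0.05 rad and y of vise_jaw in the frame of vise below 0.046 m and x of work_c in the frame of vise between -0.03 and 0.03 m and y of work_c in the frame of vise below 0.027 m and z of work_c in the frame of vise between 0.112 and 0.128 m and angle between the x axis of work_c and the x axis of vise, either way round below 0.12 rad), for 0.2 s.
3. the screw has been turned until the jaw clamps the profile tight (contact force between vise_jaw and work above 40 N and value of joint vise_lever below -0.05 rad and x of work_c in the frame of vise between -0.03 and 0.03 m and y of work_c in the frame of vise below 0.027 m and z of work_c in the frame of vise between 0.112 and 0.128 m and angle between the x axis of work_c and the x axis of vise, either way round below 0.12 rad), for 0.2 s.
At the end, for the whole second after the job is handed in: Every offcut present lies inside the scrap bin, below its rim. The long profile lies in the vise against the fixed jaw (within 7 mm), flat on the slide, crosswise within 7 degrees, its middle within 30 mm of the middle of the jaws, clamped by the moving jaw with more than 40 N; the lever is free (all of step 3 and x of offcut1_c in the frame of scrap_bin between -0.12 and 0.12 m and y of offcut1_c in the frame of scrap_bin between -0.085 and 0.085 m and z of each of offcut1_c, offcut2_c, offcut3_c, offcut4_c, offcut5_c, offcut6_c in the frame of scrap_bin below 0.09 m and x of offcut2_c in the frame of scrap_bin between -0.12 and 0.12 m and y of offcut2_c in the frame of scrap_bin between -0.085 and 0.085 m and x of offcut3_c in the frame of scrap_bin between -0.12 and 0.12 m and y of offcut3_c in the frame of scrap_bin between -0.085 and 0.085 m and x of offcut4_c in the frame of scrap_bin between -0.12 and 0.12 m and y of offcut4_c in the frame of scrap_bin between -0.085 and 0.085 m and x of offcut5_c in the frame of scrap_bin between -0.12 and 0.12 m and y of offcut5_c in the frame of scrap_bin between -0.085 and 0.085 m and x of offcut6_c in the frame of scrap_bin between -0.12 and 0.12 m and y of offcut6_c in the frame of scrap_bin between -0.085 and 0.085 m and y of vise_jaw in the frame of vise below 0.046 m and linear speed of work below 0.02 m/s); the robot touches nothing.
It fails at once if a bystander on the bench (tape roll, screwdriver, oil bottle, plug shell) is pushed more than 5 cm (distance of any of tape_roll, screwdriver, oil_bottle, plug_shell from where it was at the start of the episode above 0.05 m).
Of offcut1, offcut2, offcut3, offcut4, offcut5, offcut6 only 4 to 6 are there at a start; the rules pass over those that are not, and their reading is None.
At some moment in a run one of offcut3, offcut4, offcut5 may be knocked a few centimetres aside while the robot is not near it.
Once in a run the grip may slacken for a moment while it holds something.
It also fails if it takes over 210 s, if anything falls off the work surface, if the arm or the gripper's body presses on something with over 40 N, if the wrist force passes 120 N, or if a joint passes its speed limit or range.

## Working session

There is one attempt and no reset: what is moved stays moved. The work goes in short steps, Python scripts to look and compute and a tool call to move; the robot and the scene stay as the last step left them, time stands still between calls to the robot, and variables do not carry over. Pictures are saved under pics/ and viewed, about 12 in all and at most 16, crops included, and the job is handed in when it is done.

Besides the shell and the picture viewer there is one more tool, called in YAML: its name, and indented under it one key for each argument. servo_tool: Moves the arm, as the interface text tells. Its arguments: {"type":"object","properties":{"plan":{"type":"array"},"force":{"type":"number"}},"required":["plan"]}

```bash
mkdir -p pics
cat > h.py <<'E'
import numpy as np, cv2
from scipy.spatial.transform import Rotation as R
from cell import env
def cam(n):
    o=env.get_obs(); c=env.read_camera(n)
    K=np.array([[c["fx"],0,c["cx"]],[0,c["fy"],c["cy"]],[0,0,1.]])
    if n=="wrist":
        T=np.eye(4);T[:3,:3]=R.from_euler("xyz",o["tool_rot"],degrees=True).as_matrix();T[:3,3]=o["tool_pos"]
        T=T@np.array(c["T_tool_cam"]); Rc=T[:3,:3].T; t=-Rc@T[:3,3]
    else:
        Rc=cv2.Rodrigues(np.array(c["rvec"],float))[0]; t=np.array(c["tvec"],float).ravel()
    return dict(im=c["image"],K=K,R=Rc,t=t)
def pt(c,u,v,z):
    d=c["R"].T@np.linalg.solve(c["K"],[u,v,1.]); o=-c["R"].T@c["t"]
    return o+d*(z-o[2])/d[2]
def proj(c,P):
    p=c["K"]@(c["R"]@np.array(P,float)+c["t"]); return p[:2]/p[2]
E
python3 - <<'E'
from h import *
import pickle
for n in("scene","top"):
    c=cam(n); cv2.imwrite(f"pics/{n}0.png",c["im"]); pickle.dump(c,open(f"{n}0.pkl","wb")); print(n,-c["R"].T@c["t"],c["K"][0,0])
print(env.get_obs())
E
```

```text
scene [0.98761571 0.48334528 0.93582419] 395.1174389378593
top [0.47229912 0.05427665 1.24644926] 375.60090888523087
{'time_s': 0.1, 'qpos': array([-72.53167373,  18.43491222,  -4.01585293,  83.16990426,
         1.29357803,  78.54125897,  -3.26014445]), 'joint_velocities': array([ 0.01192983, -0.01476554,  0.01024749, -0.08855139,  0.00230677,
        0.0468279 ,  0.00417807]), 'effort': array([ 6.07242582e-04, -4.92568338e+01, -4.05448666e-01, -3.13402176e+01,
       -6.41492335e-02,  3.94761830e-02,  6.68647363e-05]), 'tool_pos': array([0.18624306, 0.62220912, 0.22155234]), 'tool_rot': array([-1.79899083e+02,  4.09494143e-03,  1.63341193e+02]), 'force': array([-0.34925283, -0.10884617, -0.1276866 ]), 'wrist_torque': array([ 0.07530468, -0.05686613,  0.05421277]), 'grip_width': 0.08718344797907678}
```

View pics/top0.png

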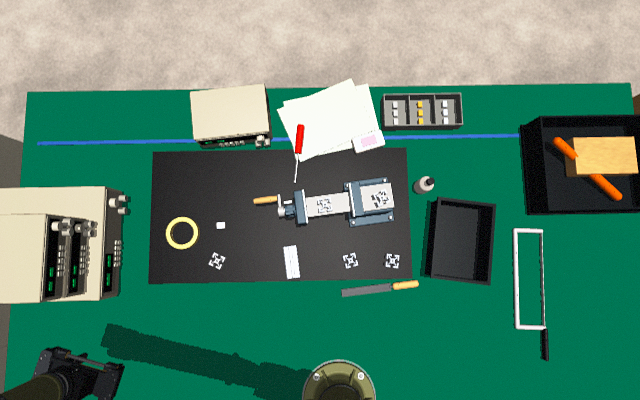

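View pics/scene0.png

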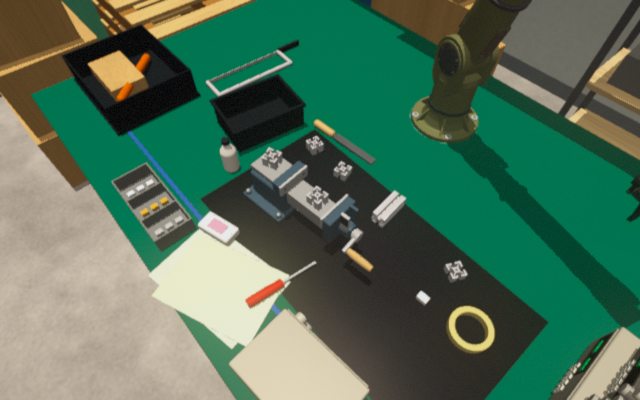

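The top view shows offcuts at about (217,261), (350,261) and (392,261) on the mat. One is on the slide at (323,206) and one on the anvil at (380,198). The work is at (291,262), the bin at (460,240) and the vise at about (340,203). I'll measure on an enlarged crop.

Run:
```python
from h import *
import pickle
c=pickle.load(open("top0.pkl","rb")); im=c["im"]
g=cv2.resize(im[165:295,200:400],None,fx=4,fy=4,interpolation=cv2.INTER_CUBIC)
cv2.imwrite("pics/top0c.png",g)
hsv=cv2.cvtColor(im,cv2.COLOR_BGR2HSV)
m=((hsv[...,2]>150)&(hsv[...,1]<60)).astype(np.uint8)*255
m=cv2.morphologyEx(m,cv2.MORPH_CLOSE,np.ones((5,5)))
cs,_=cv2.findContours(m,cv2.RETR_EXTERNAL,cv2.CHAIN_APPROX_NONE)
for k in cs:
    r=cv2.minAreaRect(k)
    if cv2.contourArea(k)>25 and 150<r[0][0]<420 and 180<r[0][1]<290:
        b=cv2.boxPoints(r); 
        for z in(0.028,0.04,0.128):
            q=np.array([pt(c,u,v,z)[:2] for u,v in b]); e=q[1]-q[0]
            print(np.round(r[0]),z,q.mean(0).round(3),"sz",np.round([np.linalg.norm(e),np.linalg.norm(q[2]-q[1])],3),"ang",round(np.degrees(np.arctan2(e[1],e[0])),1))
```

```text
[392. 260.] 0.028 [ 0.426 -0.182] sz [0.041 0.042] ang -10.5
[392. 260.] 0.04 [ 0.426 -0.179] sz [0.041 0.041] ang -10.5
[392. 260.] 0.128 [ 0.43  -0.162] sz [0.038 0.038] ang -10.5
[350. 260.] 0.028 [ 0.429 -0.046] sz [0.042 0.043] ang -75.4
[350. 260.] 0.04 [ 0.43  -0.045] sz [0.041 0.043] ang -75.4
[350. 260.] 0.128 [ 0.433 -0.038] sz [0.038 0.04 ] ang -75.4
[216. 260.] 0.028 [0.437 0.382] sz [0.041 0.041] ang -26.2
[216. 260.] 0.04 [0.437 0.378] sz [0.04 0.04] ang -26.2
[216. 260.] 0.128 [0.44  0.355] sz [0.037 0.037] ang -26.2
[291. 261.] 0.028 [0.429 0.142] sz [0.042 0.104] ang -84.0
[291. 261.] 0.04 [0.429 0.141] sz [0.042 0.103] ang -84.0
[291. 261.] 0.128 [0.432 0.135] sz [0.039 0.095] ang -84.0
[220. 225.] 0.028 [0.55  0.371] sz [0.026 0.019] ang -91.1
[220. 225.] 0.04 [0.549 0.368] sz [0.026 0.019] ang -91.1
[220. 225.] 0.128 [0.543 0.345] sz [0.024 0.018] ang -91.1
[284. 204.] 0.028 [0.613 0.162] sz [0.043 0.069] ang -91.1
[284. 204.] 0.04 [0.611 0.161] sz [0.042 0.068] ang -91.1
[284. 204.] 0.128 [0.601 0.153] sz [0.039 0.063] ang -91.1
[345. 204.] 0.028 [ 0.611 -0.035] sz [0.319 0.141] ang -84.4
[345. 204.] 0.04 [ 0.61  -0.034] sz [0.316 0.139] ang -84.4
[345. 204.] 0.128 [ 0.6   -0.028] sz [0.293 0.129] ang -84.4
```

View pics/top0c.png

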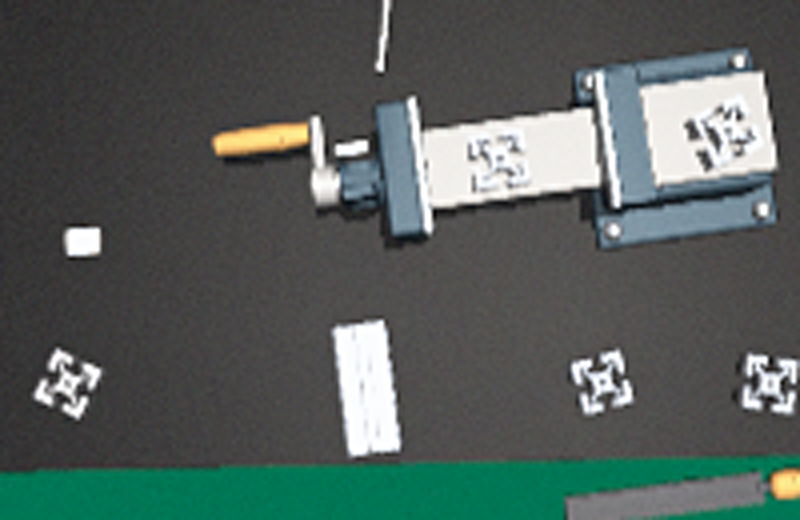

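Five offcuts show: three on the mat, one on the slide and one on the anvil. The work already lies nearly parallel to the vise's x (about 6°). In the crop the fixed jaw's face edge runs (597,75)–(612,208), the moving jaw's face edge (415,97)–(432,235), and the crank grip (215,140)–(308,133).

Run:
```python
from h import *
import pickle
c=pickle.load(open("top0.pkl","rb")); s=pickle.load(open("scene0.pkl","rb"))
f=lambda x,y,z:pt(c,200+(x+.5)/4-.5,165+(y+.5)/4-.5,z).round(4)
for n,x,y,z in[("fix face far",597,75,.137),("fix face near",612,208,.137),("mov far",415,97,.137),("mov near",432,235,.137),("anvil far end",765,72,.118),("anvil near end",778,172,.118),("grip L",215,140,.085),("grip R",308,133,.085),("lug?",350,147,.162),("off1",498,160,.128),("off2",723,133,.148)]: print(n,f(x,y,z))
hsv=cv2.cvtColor(c["im"],cv2.COLOR_BGR2HSV)
for u,v in[(437,197),(496,203),(488,284),(423,277)]: print("bin rim",pt(c,u,v,.09).round(3))
print("bottle",pt(c,428,184,.12),"tape",pt(c,182,233,.024))
```

```text
fix face far [ 0.6602 -0.0405  0.137 ]
fix face near [ 0.5602 -0.0488  0.137 ]
mov far [0.646  0.0959 0.137 ]
mov near [0.5427 0.0848 0.137 ]
anvil far end [ 0.6634 -0.1703  0.118 ]
anvil near end [ 0.5866 -0.177   0.118 ]
grip L [0.6231 0.2539 0.085 ]
grip R [0.6273 0.1816 0.085 ]
lug? [0.6062 0.1427 0.162 ]
off1 [0.5985 0.0348 0.128 ]
off2 [ 0.6133 -0.1314  0.148 ]
bin rim [ 0.62  -0.318  0.09 ]
bin rim [ 0.598 -0.501  0.09 ]
bin rim [ 0.351 -0.458  0.09 ]
bin rim [ 0.376 -0.261  0.09 ]
bottle [ 0.65676421 -0.28296601  0.12      ] tape [0.52641994 0.49476227 0.024     ]
```

servo_tool:
  plan:
    - [1,[-2.5,-4,0],[0,0,4.7]]
    - [1,[-2.5,-4,0],[0,0,4.8]]
    - [1,[-2.5,-3.2,0],[0,0,0]]
    - [1,[-2.5,-3,0],[0,0,0]]
    - [1,[-2.5,-3,0],[0,0,0]]
    - [1,[-2,-1,0],[0,0,0]]
    - [1,[0,0,0],[0,0,0]]
  force: 30

```text
time_s: 0.68
tool_pos: [0.244, 0.3924, 0.2128]
tool_rot: [-179.1, -0.1, 153.6]
force: [-0.7, -0.7, 0.0]
grip_width: 0.0872
```

```bash
cat >> h.py <<'E'
def go(x,y,z,yaw=None):
    o=env.get_obs(); M=R.from_euler("xyz",o["tool_rot"],degrees=True)
    d=M.inv().apply(np.array([x,y,z])-o["tool_pos"])*100
    s="t=%.1f pos %s rot %s w %.4f F %s | shift cm %s"%(o["time_s"],o["tool_pos"].round(4),o["tool_rot"].round(1),o["grip_width"],o["force"].round(1),d.round(2))
    if yaw is not None:
        rv=(M.inv()*R.from_euler("xyz",[180,0,yaw],degrees=True)).as_rotvec(degrees=True); s+=" turn %s"%rv.round(1)
    print(s)
E
python3 -c "
from h import *
go(.437,.382,.06,153.8)"
```

```text
t=0.7 pos [0.244  0.3924 0.2128] rot [-1.791e+02 -1.000e-01  1.536e+02] w 0.0872 F [-0.7 -0.7  0. ] | shift cm [-17.77   7.87  15.14] turn [-0.9 -0.1 -0.2]
```

servo_tool:
  plan:
    - [1,[-3.5,1.5,2.5],[-0.9,0,0]]
    - [1,[-3.5,1.5,2.5],[0,0,0]]
    - [1,[-3.5,1.5,2.5],[0,0,0]]
    - [1,[-3.5,1.5,2.5],[0,0,0]]
    - [1,[-3.5,1.5,2.5],[0,0,0]]
    - [1,[0,0,0],[0,0,0]]
    - [1,[0,0,0],[0,0,0]]

```text
time_s: 1.27
tool_pos: [0.4218, 0.3872, 0.0934]
tool_rot: [179.6, -0.2, 153.9]
force: [-0.9, 0.5, 0.3]
grip_width: 0.087
```

```bash
python3 -c "
from h import *
go(.437,.382,.006,153.8)"
```

```text
t=1.3 pos [0.4218 0.3872 0.0934] rot [179.6  -0.2 153.9] w 0.0870 F [-0.9  0.5  0.3] | shift cm [-1.62  0.14  8.73] turn [ 0.4 -0.2  0.1]
```

servo_tool:
  plan:
    - [1,[-1.6,0.1,0.5],[0,0,0]]
    - [1,[0,0,3],[0,0,0]]
    - [1,[0,0,3],[0,0,0]]
    - [1,[0,0,1.8],[0,0,0]]
    - [1,[0,0,0.4],[0,0,0]]
    - [0,[0,0,0],[0,0,0]]
    - [0,[0,0,0],[0,0,0]]
    - [0,[0,0,0],[0,0,0]]
    - [0,[0,0,0],[0,0,0]]
    - [0,[0,0,0],[0,0,0]]
    - [0,[0,0,0],[0,0,0]]
  force: 35

```text
time_s: 2.18
tool_pos: [0.4329, 0.3933, 0.012]
tool_rot: [178.8, -0.3, 154.5]
force: [0.2, -0.7, -0.1]
grip_width: 0.0548
```

servo_tool:
  plan:
    - [0,[0,0,0.3],[0,0,0]]
    - [0,[0,0,0.2],[0,0,0]]
    - [0,[0,0,0],[0,0,0]]
    - [0,[0,0,0],[0,0,0]]
    - [0,[0,0,0],[0,0,0]]

```text
time_s: 2.6
tool_pos: [0.4341, 0.3942, 0.0086]
tool_rot: [178.6, -0.2, 154.5]
force: [-0.8, 0.1, 1.2]
grip_width: 0.0397
```

```bash
python3 -c "
from h import *
go(.437,.382,.006,153.8)
c=cam('wrist');cv2.imwrite('pics/w1.png',c['im'])"
```

```text
t=2.6 pos [0.4341 0.3942 0.0086] rot [178.6  -0.2 154.5] w 0.0397 F [-0.8  0.1  1.2] | shift cm [-0.79 -0.98  0.23] turn [ 1.4 -0.2  0.7]
```

View pics/w1.png

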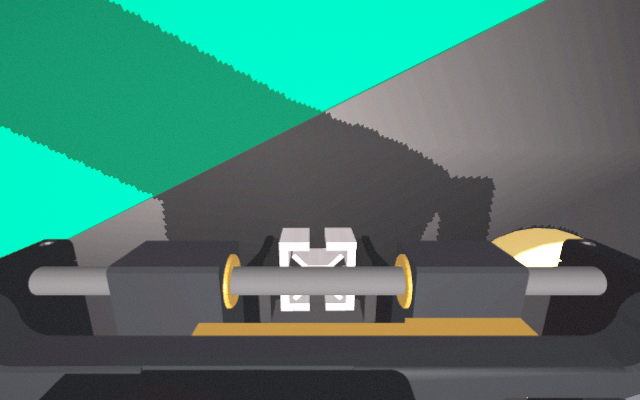

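The offcut is held (width 39.7 mm) at the bottom centre of the view, about (318,268).

servo_tool:
  plan:
    - [0,[0,0,-4],[0,0,0]]
    - [0,[0,0,-4],[1.4,0,0]]
    - [0,[0,0,-4],[0,0,0]]
    - [0,[-1.8,-3.3,-4],[0,0,0]]
    - [0,[-1.8,-3.3,-2],[0,0,0]]
    - [0,[-1.9,-3.5,0],[0,0,0]]
    - [0,[-1.9,-3.5,0],[0,0,0]]
    - [0,[-1.9,-3.5,0],[0,0,0]]
    - [0,[-1.9,-3.5,0],[0,0,0]]
    - [0,[-1.9,-3.5,0],[0,0,0]]
    - [0,[-1.9,-3.5,0],[0,0,0]]
    - [0,[-1.9,-3.5,0],[0,0,0]]
    - [0,[-1.9,-3.5,0],[0,0,0]]
    - [0,[-1.9,-3.5,0],[0,0,0]]
    - [0,[-1.9,-3.5,0],[0,0,0]]
    - [0,[-1.9,-3.5,0],[0,0,0]]
    - [0,[-1.9,-3.5,0],[0,0,0]]
    - [0,[-1.9,-3.5,0],[0,0,0]]
    - [0,[-1.9,-3.5,0],[0,0,0]]

```text
time_s: 4.23
tool_pos: [0.4696, -0.2466, 0.1858]
tool_rot: [179.6, 0.1, 155.6]
force: [0.4, 0.8, -0.8]
grip_width: 0.0398
```

```bash
python3 -c "
from h import *
go(.486,-.385,.15,170)"
```

```text
t=4.2 pos [ 0.4696 -0.2466  0.1858] rot [1.796e+02 1.000e-01 1.556e+02] w 0.0398 F [ 0.4  0.8 -0.8] | shift cm [ -7.21 -11.95   3.5 ] turn [  0.4   0.1 -14.4]
```

servo_tool:
  plan:
    - [0,[-2.6,-2.2,0],[0,0,0]]
    - [0,[-2.6,-2.2,0],[0,0,0]]
    - [0,[-2.6,-2.2,0],[0,0,0]]
    - [0,[-2.6,-2.2,0],[0,0,0]]
    - [0,[-2.6,-2.2,1],[0,0,0]]
    - [0,[0,0,3.5],[0,0,-7]]
    - [0,[0,0,3.5],[0,0,-7]]
    - [0,[0,0,3],[0,0,0]]
    - [0,[0,0,1],[0,0,0]]
    - [0.6,[0,0,0],[0,0,0]]
    - [0.6,[0,0,0],[0,0,0]]
    - [0.6,[0,0,0],[0,0,0]]
    - [0.6,[0,0,-3],[0,0,0]]
    - [0.6,[0,0,-4],[0,0,0]]
    - [0.6,[0,0,-4],[0,0,0]]
    - [1,[0,0,-2],[0,0,0]]

```text
time_s: 5.57
tool_pos: [0.5414, -0.4208, 0.1955]
tool_rot: [-179.9, 0.1, 169.6]
force: [0.6, -1.3, 0.5]
grip_width: 0.0543
```

```bash
python3 -c "
from h import *
go(.426,-.182,.08,169.5)"
```

```text
t=5.6 pos [ 0.5414 -0.4208  0.1955] rot [-1.799e+02  1.000e-01  1.696e+02] w 0.0543 F [ 0.6 -1.3  0.5] | shift cm [15.68 21.42 11.5 ] turn [-0.1  0.1  0.1]
```

servo_tool:
  plan:
    - [1,[2.5,3.4,0],[0,0,0]]
    - [1,[2.5,3.4,0],[0,0,0]]
    - [1,[2.5,3.4,1],[0,0,0]]
    - [1,[2.5,3.4,1.5],[0,0,0]]
    - [1,[2.5,3.4,2],[0,0,0]]
    - [1,[2.5,3.4,2],[0,0,0]]
    - [1,[0.9,1.2,2],[0,0,0]]
    - [1,[0,0,0],[0,0,0]]

```text
time_s: 6.23
tool_pos: [0.4352, -0.1895, 0.129]
tool_rot: [-179.6, 2.7, 169.2]
force: [0.2, 0.3, -0.3]
grip_width: 0.0863
```

```bash
cat >> h.py <<'E'
def rects(c,z,lo=.0005,hi=.006,box=None):
    """bright grey things: centre on plane z, sizes, angle"""
    hsv=cv2.cvtColor(c["im"],cv2.COLOR_BGR2HSV)
    m=((hsv[...,2]>150)&(hsv[...,1]<60)).astype(np.uint8)*255
    if box: 
        k=np.zeros_like(m); a,b,d,e=box; k[b:e,a:d]=1; m*=k
    m=cv2.morphologyEx(m,cv2.MORPH_CLOSE,np.ones((5,5)))
    for k in cv2.findContours(m,cv2.RETR_EXTERNAL,cv2.CHAIN_APPROX_NONE)[0]:
        r=cv2.minAreaRect(k); q=np.array([pt(c,u,v,z)[:2] for u,v in cv2.boxPoints(r)]); e=q[1]-q[0]
        s=[np.linalg.norm(e),np.linalg.norm(q[2]-q[1])]
        if lo<s[0]*s[1]<hi: print(np.round(r[0]),q.mean(0).round(4),"sz",np.round(s,3),"ang",round(np.degrees(np.arctan2(e[1],e[0])),1))
E
python3 -c "
from h import *
c=cam('top'); rects(c,.028,box=(150,150,420,290)); cv2.imwrite('pics/t1.png',c['im'])
go(.426,-.182,.006,169.5)
c=cam('wrist');rects(c,.028);cv2.imwrite('pics/w2.png',c['im'])"
```

```text
[350. 260.] [ 0.4293 -0.0465] sz [0.042 0.043] ang -75.4
[291. 261.] [0.4288 0.1423] sz [0.042 0.104] ang -84.0
[220. 225.] [0.5497 0.3713] sz [0.026 0.019] ang -91.1
[284. 204.] [0.6128 0.1623] sz [0.043 0.069] ang -91.1
t=6.3 pos [ 0.437  -0.1916  0.1311] rot [-179.6    2.8  169.1] w 0.0865 F [ 0.4 -0.2  0.1] | shift cm [ 1.88  0.83 12.43] turn [-0.4  2.8 -0.4]
[ 32. 386.] [ 0.5909 -0.5521] sz [0.071 0.041] ang 79.5
[ 90. 290.] [ 0.4866 -0.4344] sz [0.075 0.041] ang 79.3
[327. 184.] [ 0.4234 -0.1818] sz [0.041 0.046] ang 81.0
[477. 158.] [ 0.4257 -0.0514] sz [0.05  0.049] ang 103.2
[287. 135.] [ 0.3754 -0.207 ] sz [0.073 0.021] ang 89.9
[359.  71.] [ 0.3389 -0.1457] sz [0.234 0.023] ang 96.0
```

View pics/w2.png

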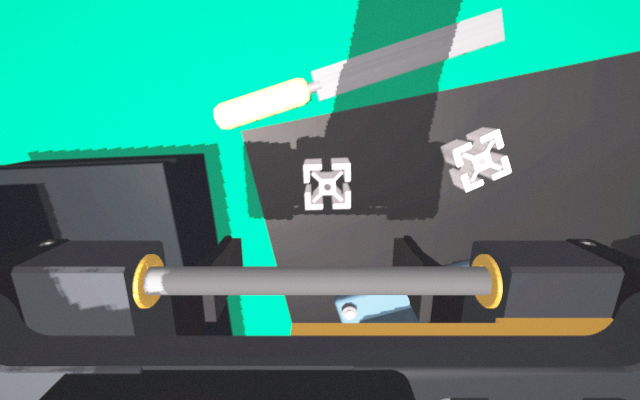

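The wrist view shows the target offcut at (327,184), square to the fingers. The next one is at (477,158).

servo_tool:
  plan:
    - [1,[1,0.4,2],[0,2.8,0]]
    - [1,[0.9,0.4,2.5],[0,0,0]]
    - [1,[0,0,2.5],[0,0,0]]
    - [1,[0,0,2.5],[0,0,0]]
    - [1,[0,0,1.8],[0,0,0]]
    - [1,[0,0,0.6],[0,0,0]]
    - [1,[0,0,0],[0,0,0]]

```text
time_s: 6.92
tool_pos: [0.4429, -0.2044, 0.0267]
tool_rot: [-178.9, 2.2, 168.0]
force: [-0.8, -0.2, 0.0]
grip_width: 0.0869
```

```bash
python3 -c "
from h import *
go(.425,-.182,.006,169.5)"
```

```text
t=6.9 pos [ 0.4429 -0.2044  0.0267] rot [-178.9    2.2  168. ] w 0.0869 F [-0.8 -0.2  0. ] | shift cm [2.3  1.86 1.95] turn [-1.1  2.2 -1.5]
```

servo_tool:
  plan:
    - [1,[0,1.9,-0.3],[-1.1,1.5,-1.5]]
    - [1,[1.2,0.2,0],[0,1,0]]
    - [1,[1.2,0,0],[0,0,0]]
    - [1,[0,0,0],[0,0,0]]

```text
time_s: 7.25
tool_pos: [0.4293, -0.1865, 0.0364]
tool_rot: [-179.7, 0.2, 169.2]
force: [-0.5, -0.6, 0.7]
grip_width: 0.0871
```

```bash
python3 -c "
from h import *
go(.425,-.182,.006,169.5)
o=env.get_obs();print(o['qpos'].round(1))
c=cam('wrist');rects(c,.028);cv2.imwrite('pics/w3.png',c['im'])"
```

```text
t=7.2 pos [ 0.4293 -0.1865  0.0364] rot [-179.7    0.2  169.2] w 0.0871 F [-0.5 -0.6  0.7] | shift cm [0.51 0.38 3.04] turn [-0.3  0.2 -0.3]
[-22.6   8.1  45.4 121.5  -6.9  52.8 105.9]
[317. 282.] [ 0.4522 -0.1921] sz [0.215 0.016] ang 79.4
[324. 231.] [ 0.4202 -0.1811] sz [0.041 0.044] ang 79.3
[545. 198.] [ 0.4244 -0.053 ] sz [0.051 0.052] ang 99.3
[270. 106.] [ 0.3451 -0.1987] sz [0.123 0.022] ang 96.2
```

servo_tool:
  plan:
    - [1,[0.5,0.4,0.5],[0,0,0]]
    - [1,[0.4,0.2,1],[0,0,0]]
    - [1,[0.3,0.1,1],[0,0,0]]
    - [1,[0.2,0.1,0.8],[0,0,0]]
    - [0,[0,0,0.3],[0,0,0]]
    - [0,[0,0,0],[0,0,0]]
    - [0,[0,0,0],[0,0,0]]
    - [0,[0,0,0],[0,0,0]]
    - [0,[0,0,0],[0,0,0]]
    - [0,[0,0,0],[0,0,0]]
    - [0,[0,0,0],[0,0,0]]
    - [0,[0,0,0],[0,0,0]]
    - [0,[0,0,0],[0,0,0]]

```text
time_s: 8.38
tool_pos: [0.4249, -0.1745, 0.0005]
tool_rot: [-180.0, 0.8, 169.1]
force: [-0.7, 1.1, 4.2]
grip_width: 0.0394
```

```bash
python3 -c "
from h import *
go(.485,-.385,.2,169.5)"
```

```text
t=8.4 pos [ 0.4249 -0.1745  0.0005] rot [-180.     0.8  169.1] w 0.0394 F [-0.7  1.1  4.2] | shift cm [-10.14 -19.56 -19.8 ] turn [-0.1  0.8 -0.4]
```

servo_tool:
  plan:
    - [0,[0,0,-4],[0,0,0]]
    - [0,[0,0,-4],[0,0,0]]
    - [0,[0,0,-4],[0,0,0]]
    - [0,[0,0,-4],[0,0,0]]
    - [0,[-1.1,-3.3,-1],[0,0,0]]
    - [0,[-1.1,-3.3,0],[0,0,0]]
    - [0,[-1.1,-3.3,0],[0,0,0]]
    - [0,[-1.1,-3.3,0],[0,0,0]]
    - [0,[-1.1,-3.3,0],[0,0,0]]
    - [0,[-1.1,-2.5,0],[0,0,0]]
    - [0,[0,0,3],[0,0,0]]
    - [0,[0,0,3],[0,0,0]]
    - [0,[0,0,2],[0,0,0]]

```text
time_s: 9.47
tool_pos: [0.4501, -0.3852, 0.0938]
tool_rot: [-179.2, 0.5, 169.6]
force: [-0.3, -0.1, -0.4]
grip_width: 0.04
```

```bash
python3 -c "
from h import *
go(.455,-.38,.07,169.5)"
```

```text
t=9.5 pos [ 0.4501 -0.3852  0.0938] rot [-179.2    0.5  169.6] w 0.0400 F [-0.3 -0.1 -0.4] | shift cm [-0.37  0.63  2.37] turn [-0.8  0.5  0.1]
```

servo_tool:
  plan:
    - [0,[0,0,1.8],[0,0,0]]
    - [0.6,[0,0,0],[0,0,0]]
    - [0.6,[0,0,0],[0,0,0]]
    - [0.6,[0,0,0],[0,0,0]]
    - [0.6,[0,0,-4],[0,0,0]]
    - [0.6,[0,0,-4],[0,0,0]]
    - [1,[0,0,-3],[0,0,0]]
    - [1,[0.8,3.6,0],[0,0,0]]
    - [1,[0.8,3.6,0],[0,0,0]]
    - [1,[0.8,3.6,0],[0,0,0]]
    - [1,[0.8,3.6,0],[0,0,0]]
    - [1,[0.8,3.6,0],[0,0,0]]
    - [1,[0.8,3.6,0],[0,0,0]]
    - [1,[0.8,3.6,0],[0,0,0]]
    - [1,[0.8,3.6,2],[0,0,0]]
    - [1,[0.4,2,2],[0,0,0]]
    - [1,[0,0,2],[0,0,-7]]
    - [1,[0,0,2],[0,0,-7]]
    - [1,[0,0,0],[0,0,-7]]
    - [1,[0,0,0],[0,0,-4]]

```text
time_s: 11.13
tool_pos: [0.447, -0.0617, 0.1181]
tool_rot: [-179.2, 2.0, -165.7]
force: [-0.2, -0.1, 0.2]
grip_width: 0.0868
```

```bash
python3 -c "
from h import *
go(.428,-.048,.06,194.6)
o=env.get_obs();print(o['qpos'].round(1))
c=cam('wrist');rects(c,.028)"
```

```text
t=11.1 pos [ 0.447  -0.0617  0.1181] rot [-179.2    2.  -165.7] w 0.0868 F [-0.2 -0.1  0.2] | shift cm [1.71 1.88 5.73] turn [-0.8  2.  -0.3]
[-41.6  -6.   44.4 120.7   5.   61.5 104.7]
[556. 213.] [0.4024 0.136 ] sz [0.061 0.078] ang -165.2
[342. 186.] [ 0.4253 -0.0479] sz [0.04  0.044] ang 104.4
[232.  45.] [ 0.3413 -0.1541] sz [0.023 0.211] ang 172.3
```

servo_tool:
  plan:
    - [1,[0.9,1.0,1.5],[-0.4,2,0]]
    - [1,[0.9,1.0,2],[0,0.5,0]]
    - [1,[0.4,0.4,2],[0,0,0]]
    - [1,[0,0,1.0],[0,0,0]]

```text
time_s: 11.52
tool_pos: [0.4261, -0.0438, 0.0579]
tool_rot: [-179.7, 0.4, -166.2]
force: [0.1, -0.8, -0.3]
grip_width: 0.087
```

```bash
python3 -c "
from h import *
go(.427,-.048,.005,194.6)"
```

```text
t=11.5 pos [ 0.4261 -0.0438  0.0579] rot [-179.7    0.4 -166.2] w 0.0870 F [ 0.1 -0.8 -0.3] | shift cm [ 0.05 -0.4   5.29] turn [-0.3  0.4 -0.8]
```

servo_tool:
  plan:
    - [1,[0.1,-0.3,1.3],[0,0,0]]
    - [1,[0.1,0,1.4],[0,0,0]]
    - [1,[0.1,0,1.4],[0,0,0]]
    - [1,[0.1,0,0.9],[0,0,0]]
    - [0,[0,0,0.3],[0,0,0]]
    - [0,[0,0,0],[0,0,0]]
    - [0,[0,0,0],[0,0,0]]
    - [0,[0,0,0],[0,0,0]]
    - [0,[0,0,0],[0,0,0]]
    - [0,[0,0,0],[0,0,0]]
    - [0,[0,0,0],[0,0,0]]
    - [0,[0,0,0],[0,0,0]]
    - [0,[0,0,0],[0,0,0]]

```text
time_s: 12.6
tool_pos: [0.4314, -0.0471, 0.0108]
tool_rot: [-179.9, 1.5, -166.9]
force: [0.2, -0.4, 0.4]
grip_width: 0.0399
```

```bash
python3 -c "
from h import *
go(.5,-.37,.2,169.5)"
```

```text
t=12.6 pos [ 0.4314 -0.0471  0.0108] rot [-179.9    1.5 -166.9] w 0.0399 F [ 0.2 -0.4  0.4] | shift cm [  0.15 -33.04 -18.87] turn [ 0.2  1.5 23.6]
```

servo_tool:
  plan:
    - [0,[0,0,-4],[0,0,0]]
    - [0,[0,0,-4],[0,0,0]]
    - [0,[0,0,-4],[0,0,0]]
    - [0,[0,0,-4],[0,0,0]]
    - [0,[0,-3.3,-1],[0,0,0]]
    - [0,[0,-3.6,0],[0,0,0]]
    - [0,[0,-3.6,0],[0,0,0]]
    - [0,[0,-3.6,0],[0,0,0]]
    - [0,[0,-3.6,0],[0,0,0]]
    - [0,[0,-3.6,0],[0,0,0]]
    - [0,[0,-3.6,0],[0,0,0]]
    - [0,[0,-3.6,0],[0,0,0]]
    - [0,[0,-3.6,0],[0,0,0]]
    - [0,[0,0,0],[0,0,7]]
    - [0,[0,0,3],[0,0,7]]
    - [0,[0,0,3],[0,0,7]]

```text
time_s: 13.93
tool_pos: [0.502, -0.3835, 0.1311]
tool_rot: [-179.6, 1.7, 172.7]
force: [-0.6, 1.3, -1.4]
grip_width: 0.0395
```

```bash
python3 -c "
from h import *
go(.5,-.37,.07,169.5)"
```

```text
t=13.9 pos [ 0.502  -0.3835  0.1311] rot [-179.6    1.7  172.7] w 0.0395 F [-0.6  1.3 -1.4] | shift cm [0.54 1.36 6.09] turn [-0.4  1.7  3.2]
```

servo_tool:
  plan:
    - [0,[0,0.8,2.5],[0,1.5,0]]
    - [0,[0,0.5,2],[0,0,0]]
    - [0.6,[0,0,0],[0,0,0]]
    - [0.6,[0,0,0],[0,0,0]]
    - [0.6,[0,0,0],[0,0,0]]
    - [0.6,[0,0,-4],[0,0,0]]
    - [0.6,[0,0,-4],[0,0,0]]
    - [1,[0,0,-4],[0,0,0]]
    - [1,[0,0,-4],[0,0,0]]
    - [1,[-1,3,-2],[0,0,0]]
    - [1,[-1,3.5,0],[0,0,0]]
    - [1,[-1,3.5,0],[0,0,0]]
    - [1,[-1,3.5,0],[0,0,0]]
    - [1,[-1,3.5,0],[0,0,0]]
    - [1,[-1,3.5,0],[0,0,0]]
    - [1,[-1,3.5,0],[0,0,0]]
    - [1,[0,0,0],[0,0,0]]

```text
time_s: 15.35
tool_pos: [0.61, -0.1449, 0.2892]
tool_rot: [-179.6, 1.5, 171.3]
force: [-0.0, 2.1, -0.4]
grip_width: 0.0867
```

```bash
python3 -c "
from h import *
go(.613,-.131,.2,169.5)
c=cam('wrist');cv2.imwrite('pics/w4.png',c['im'])"
```

```text
t=15.3 pos [ 0.61   -0.1449  0.2892] rot [-179.6    1.5  171.3] w 0.0867 F [-0.   2.1 -0.4] | shift cm [0.15 1.48 8.91] turn [-0.3  1.5  1.8]
```

View pics/w4.png

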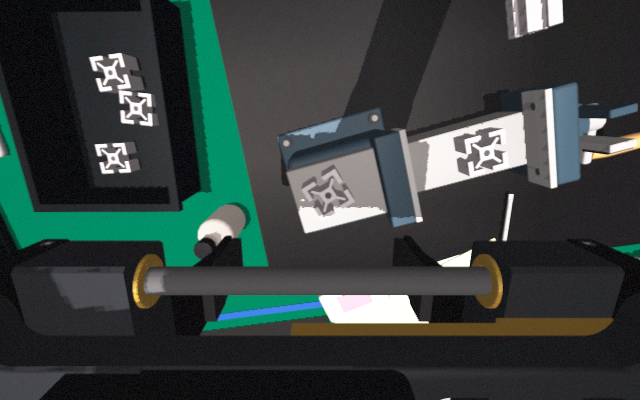

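The wrist view shows three offcuts in the bin at (110,72), (137,108) and (114,157). The anvil offcut is at (328,195) and the slide offcut at (486,151). I'll enlarge it for the angles and the vise edges.

```bash
python3 -c "
import cv2
i=cv2.imread('pics/w4.png')[70:240,270:600]
i=cv2.resize(i,(792,408),interpolation=cv2.INTER_CUBIC);cv2.imwrite('pics/w4c.png',i)"
```

```text
(no output)
```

View pics/w4c.png

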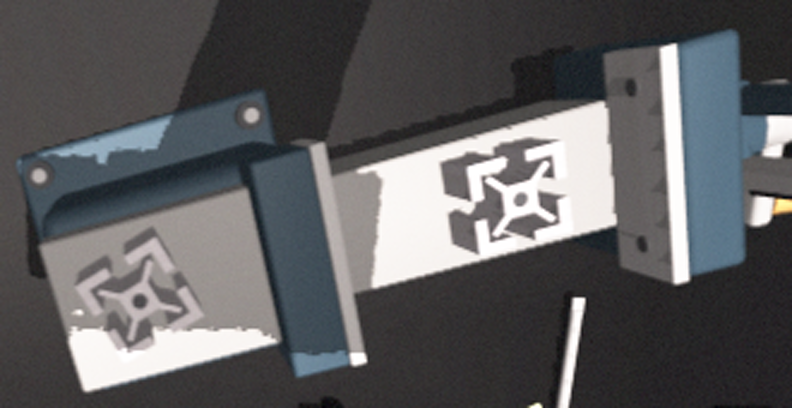

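```bash
cat > q.py <<'E'
from h import *
c=cam('wrist')
f=lambda x,y,z:pt(c,270+(x+.5)/2.4-.5,70+(y+.5)/2.4-.5,z)[:2]
ang=lambda a,b:np.degrees(np.arctan2(*(b-a)[::-1])).round(1)
a,b=f(327,142,.137),f(367,362,.137); print("fixed",a.round(4),b.round(4),((a+b)/2).round(4),ang(a,b))
a,b=f(660,46,.137),f(673,283,.137); print("mov",a.round(4),b.round(4),((a+b)/2).round(4),ang(a,b))
print("off2",f(139,299,.148).round(4),ang(f(160,232,.148),f(203,318,.148)),ang(f(125,350,.148),f(203,318,.148)))
for z in (.126,.129): print("off1",f(519,200,z).round(4),ang(f(565,140,z),f(570,232,z)),ang(f(470,165,z),f(565,140,z)),ang(f(480,255,z),f(570,232,z)))
a,b=f(45,243,.118),f(83,390,.118);print("anvil end",a,b,ang(a,b))
E
python3 q.py
```

```text
fixed [ 0.5596 -0.0542] [ 0.6591 -0.0434] [ 0.6094 -0.0488] 6.2
mov [0.5431 0.0791] [0.6427 0.0902] [0.5929 0.0846] 6.3
off2 [ 0.6113 -0.1408] 18.3 104.6
off1 [0.5983 0.0297] 4.2 96.1 96.3
off1 [0.5976 0.0282] 4.2 96.1 96.3
anvil end [ 0.58626223 -0.18002836] [ 0.66025115 -0.17492007] 3.9
```

servo_tool:
  plan:
    - [1,[0,0,0],[0,1.5,7]]
    - [1,[0,0,0],[0,0,7]]
    - [1,[0,0,0],[0,0,7]]
    - [1,[0,0,0],[0,0,7]]
    - [1,[0,0,0],[0,0,7]]
    - [1,[0,0,0],[0,0,7]]
    - [1,[0,0,0],[0,0,7]]
    - [1,[0,0,0],[0,0,7]]
    - [1,[0,0,0],[0,0,7]]
    - [1,[0,0,0],[0,0,2]]
    - [1,[0,0,0],[0,0,0]]

```text
time_s: 16.37
tool_pos: [0.598, -0.179, 0.306]
tool_rot: [179.3, 1.0, 103.2]
force: [0.3, -0.9, 0.1]
grip_width: 0.0868
```

```bash
python3 -c "
from h import *
go(.612,-.137,.18,106.5)
o=env.get_obs();print(o['qpos'].round(1))"
```

```text
t=16.4 pos [ 0.598 -0.179  0.306] rot [179.3   1.  103.2] w 0.0868 F [ 0.3 -0.9  0.1] | shift cm [ 3.99  2.17 12.56] turn [ 0.6  1.  -3.3]
[-37.1  23.5  69.4  82.3 -21.6  87.9  44.2]
```

servo_tool:
  plan:
    - [1,[2,1.1,2.5],[0.5,1,0]]
    - [1,[2,1.1,2.5],[0,0,-3]]
    - [1,[0.5,0.3,2.5],[0,0,0]]
    - [1,[0,0,2],[0,0,0]]

```text
time_s: 16.7
tool_pos: [0.6139, -0.1401, 0.2183]
tool_rot: [179.0, 0.5, 105.9]
force: [-0.5, 0.3, -0.2]
grip_width: 0.0874
```

```bash
python3 -c "
from h import *
go(.612,-.137,.124,106.5)
o=env.get_obs();print(o['qpos'].round(1))
c=cam('wrist');cv2.imwrite('pics/w5.png',c['im'])"
```

```text
t=16.7 pos [ 0.6139 -0.1401  0.2183] rot [179.    0.5 105.9] w 0.0874 F [-0.5  0.3 -0.2] | shift cm [ 0.42 -0.27  9.42] turn [ 1.   0.5 -0.6]
[-39.   26.1  66.3  89.5 -24.6  79.2  45.3]
```

View pics/w5.png

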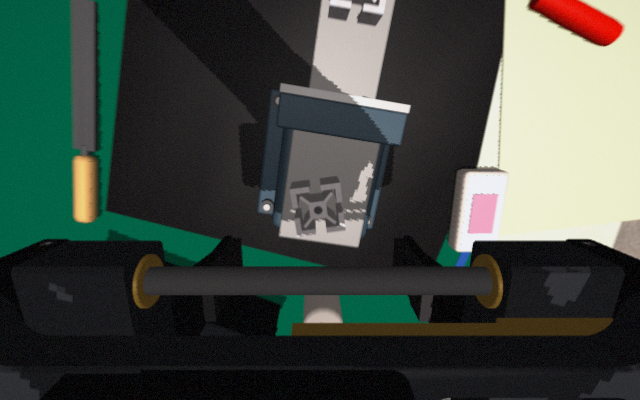

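The anvil offcut sits at (318,210), square to the fingers. The fixed jaw's face edge runs (280,84)–(411,105).

```bash
python3 -c "
from h import *
c=cam('wrist')
print(pt(c,318,210,.148).round(4)); a,b=pt(c,280,84,.137),pt(c,411,105,.137);print(a.round(4),b.round(4),(a+b)/2)
go(*pt(c,318,210,.148)[:2],.123,106.5)"
```

```text
[ 0.6113 -0.1338  0.148 ]
[ 0.5592 -0.0518  0.137 ] [ 0.657  -0.0392  0.137 ] [ 0.60809638 -0.04550348  0.137     ]
t=16.8 pos [ 0.612  -0.1403  0.2166] rot [179.2   0.4 105.8] w 0.0868 F [-0.9  0.  -0.9] | shift cm [ 0.7  -0.02  9.36] turn [ 0.8  0.4 -0.7]
```

servo_tool:
  plan:
    - [1,[0.4,0,2.3],[0.8,0,-0.7]]
    - [1,[0.4,0,2.3],[0,0,0]]
    - [1,[0.1,0,2.2],[0,0,0]]
    - [1,[0.1,0,1.4],[0,0,0]]
    - [1,[0,0,0],[0,0,0]]

```text
time_s: 17.22
tool_pos: [0.612, -0.1392, 0.1417]
tool_rot: [179.5, 0.7, 106.3]
force: [-0.9, 0.8, 0.5]
grip_width: 0.087
```

```bash
python3 -c "
from h import *
go(.6115,-.1345,.123,106.5)
o=env.get_obs();print(o['qpos'].round(1))"
```

```text
t=17.2 pos [ 0.612  -0.1392  0.1417] rot [179.5   0.7 106.3] w 0.0870 F [-0.9  0.8  0.5] | shift cm [0.48 0.07 1.87] turn [ 0.5  0.7 -0.2]
[-37.6  29.5  63.5  94.9 -27.4  72.   47.6]
```

servo_tool:
  plan:
    - [1,[0.4,0,1.0],[0,0,0]]
    - [1,[0.1,0,0.7],[0,0,0]]
    - [0,[0.1,0,0.2],[0,0,0]]
    - [0,[0,0,0],[0,0,0]]
    - [0,[0,0,0],[0,0,0]]
    - [0,[0,0,0],[0,0,0]]
    - [0,[0,0,0],[0,0,0]]
    - [0,[0,0,0],[0,0,0]]
    - [0,[0,0,0],[0,0,0]]
    - [0,[0,0,0],[0,0,0]]
    - [0,[0,0,0],[0,0,0]]

```text
time_s: 18.13
tool_pos: [0.6141, -0.1368, 0.1289]
tool_rot: [178.9, 1.0, 106.2]
force: [0.1, -0.2, -0.6]
grip_width: 0.0408
```

```bash
python3 -c "
from h import *
go(.52,-.39,.25,106.5)
o=env.get_obs();print(o['qpos'].round(1))"
```

```text
t=18.1 pos [ 0.6141 -0.1368  0.1289] rot [178.9   1.  106.2] w 0.0408 F [ 0.1 -0.2 -0.6] | shift cm [-21.91 -15.87 -12.03] turn [ 1.1  1.  -0.3]
[-37.7  29.9  63.1  96.1 -28.1  70.1  47.7]
```

servo_tool:
  plan:
    - [0,[0,0,-4],[0,0,0]]
    - [0,[0,0,-4],[0,0,-7]]
    - [0,[0,0,-4],[0,0,-7]]
    - [0,[0,0,-1],[0,0,-7]]
    - [0,[0,0,0],[0,0,-7]]
    - [0,[0,0,0],[0,0,-7]]
    - [0,[0,0,0],[0,0,-7]]
    - [0,[0,0,0],[0,0,0]]

```text
time_s: 18.8
tool_pos: [0.6099, -0.1353, 0.2643]
tool_rot: [-179.9, 1.3, 149.4]
force: [0.9, 0.4, -1.6]
grip_width: 0.0412
```

```bash
python3 -c "
from h import *
go(.53,-.38,.25)
o=env.get_obs();print(o['qpos'].round(1))"
```

```text
t=18.8 pos [ 0.6099 -0.1353  0.2643] rot [-179.9    1.3  149.4] w 0.0412 F [ 0.9  0.4 -1.6] | shift cm [ -5.56 -25.13   1.58]
[-35.7  19.9  58.5  86.3 -16.7  82.   82.6]
```

servo_tool:
  plan:
    - [0,[-0.7,-3.4,0],[0,0,0]]
    - [0,[-0.7,-3.4,0],[0,0,0]]
    - [0,[-0.7,-3.4,0],[0,0,0]]
    - [0,[-0.7,-3.4,0],[0,0,0]]
    - [0,[-0.7,-3.4,0],[0,0,0]]
    - [0,[-0.7,-3.4,0],[0,0,0]]
    - [0,[-0.7,-3.4,0],[0,0,0]]
    - [0,[0,0,3],[0,0,0]]
    - [0,[0,0,3],[0,0,0]]
    - [0,[0,0,0],[0,0,0]]

```text
time_s: 19.63
tool_pos: [0.5267, -0.3737, 0.2019]
tool_rot: [-179.9, 1.3, 147.6]
force: [-0.7, 0.3, -0.8]
grip_width: 0.0413
```

```bash
python3 -c "
from h import *
go(.52,-.36,.09)
o=env.get_obs();print(o['qpos'].round(1))"
```

```text
t=19.6 pos [ 0.5267 -0.3737  0.2019] rot [-179.9    1.3  147.6] w 0.0413 F [-0.7  0.3 -0.8] | shift cm [ 1.56  0.82 11.16]
[-10.9  26.   59.   88.5 -22.9  77.1 107.7]
```

Lower, drop, lift, then head back towards the slide, turning to yaw ≈ 96.

servo_tool:
  plan:
    - [0,[0.8,0.4,3],[0,0,0]]
    - [0,[0.4,0,3],[0,0,0]]
    - [0,[0,0,3],[0,0,0]]
    - [0,[0,0,2],[0,0,0]]
    - [0.6,[0,0,0],[0,0,0]]
    - [0.6,[0,0,0],[0,0,0]]
    - [0.6,[0,0,0],[0,0,0]]
    - [0.6,[0,0,-4],[0,0,0]]
    - [0.6,[0,0,-4],[0,0,0]]
    - [1,[0,0,-4],[0,0,0]]
    - [1,[0,0,-4],[0,0,0]]
    - [1,[1,3.4,-2],[0,0,0]]
    - [1,[1,3.6,0],[0,0,0]]
    - [1,[1,3.6,0],[0,0,0]]
    - [1,[1,3.6,0],[0,0,0]]
    - [1,[1,3.6,0],[0,0,0]]
    - [1,[1,3.6,0],[0,0,0]]
    - [1,[1,3.6,0],[0,0,0]]
    - [1,[1,3.6,0],[0,0,0]]
    - [1,[1,3.6,0],[0,0,0]]

```text
time_s: 21.3
tool_pos: [0.6311, -0.0546, 0.3133]
tool_rot: [179.0, 3.8, 144.4]
force: [1.6, -0.8, 0.6]
grip_width: 0.087
```

```bash
python3 -c "
from h import *
go(.598,.03,.2,96)
o=env.get_obs();print(o['qpos'].round(1))"
```

```text
t=21.3 pos [ 0.6311 -0.0546  0.3133] rot [179.    3.8 144.4] w 0.0870 F [ 1.6 -0.8  0.6] | shift cm [ 8.35  4.77 10.88] turn [ 2.5  3.2 48.5]
[-45.1  17.9  60.1  82.7 -15.   84.2  68.7]
```

servo_tool:
  plan:
    - [1,[2,1.2,2],[0,2,0]]
    - [1,[2,1.2,2],[0,1,0]]
    - [1,[2,1.2,2],[0,0,0]]
    - [1,[2,1.2,1],[1,0,7]]
    - [1,[0,0,0],[1,0,7]]
    - [1,[0,0,0],[0,0,7]]
    - [1,[0,0,0],[0,0,7]]
    - [1,[0,0,0],[0,0,7]]
    - [1,[0,0,0],[0,0,7]]
    - [1,[0,0,0],[0,0,6]]
    - [1,[0,0,0],[0,0,0]]

```text
time_s: 22.22
tool_pos: [0.6059, 0.05, 0.265]
tool_rot: [178.3, 0.6, 95.3]
force: [-0.0, -0.2, 0.9]
grip_width: 0.0869
```

```bash
python3 -c "
from h import *
go(.598,.031,.2,96)
o=env.get_obs();print(o['qpos'].round(1))
c=cam('wrist');cv2.imwrite('pics/w6.png',c['im'])"
```

```text
t=22.2 pos [0.6059 0.05   0.265 ] rot [178.3   0.6  95.3] w 0.0869 F [-0.  -0.2  0.9] | shift cm [-1.75 -1.15  6.48] turn [ 1.7  0.6 -0.6]
[-60.6  19.5  67.   89.2 -17.8  81.5  12.7]
```

View pics/w6.png

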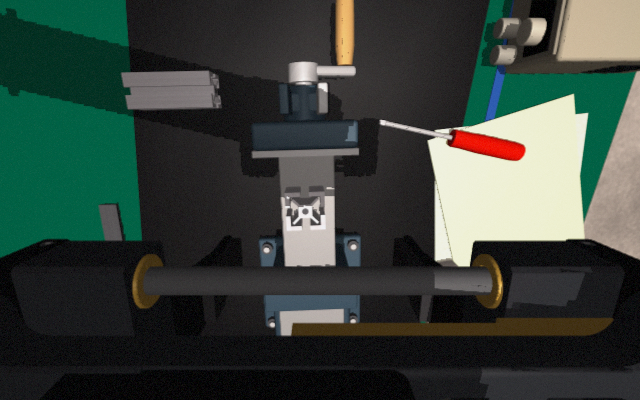

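The slide offcut is at (305,212), the moving jaw's face edge at (252,157)–(359,152), the lug and lever tops at about (292,98) and (322,97), and the crank grip at u≈345.

```bash
cat > q.py <<'E'
from h import *
c=cam('wrist')
P=lambda u,v,z:pt(c,u,v,z).round(4)
print("off1",P(305,212,.127)); a,b=P(252,155,.137),P(359,150,.137); print("mov",a,b,(a+b)/2)
print("lug",P(292,98,.162),"lever",P(322,97,.162),"hub",P(303,72,.085),"grip root",P(345,65,.085),"grip end",P(345,-2,.085))
go(*P(305,212,.127)[:2],.105,96)
V=np.array([.609,-.0465]); th=np.radians(5.8); X=np.array([np.cos(th),np.sin(th)]);Y=np.array([-X[1],X[0]])
for n,p in [("off1",P(305,212,.127)),("mov",(a+b)/2),("lug",P(292,98,.162)),("lev",P(322,97,.162)),("grip",P(345,30,.085))]: d=np.array(p[:2])-V; print(n,(d@X).round(4),(d@Y).round(4))
E
python3 q.py
```

```text
off1 [0.5991 0.0313 0.127 ]
mov [0.5445 0.0856 0.137 ] [0.6443 0.0997 0.137 ] [0.5944  0.09265 0.137  ]
lug [0.5793 0.1382 0.162 ] lever [0.6037 0.1414 0.162 ] hub [0.5846 0.1692 0.085 ] grip root [0.6272 0.1802 0.085 ] grip end [0.6198 0.24   0.085 ]
t=22.3 pos [0.6059 0.0498 0.2647] rot [178.3   0.6  95.7] w 0.0871 F [-0.5  0.1 -0.4] | shift cm [-1.61 -1.33 15.95] turn [ 1.7  0.6 -0.3]
off1 -0.002 0.0784
mov -0.0005 0.1399
lug -0.0109 0.1868
lev 0.0137 0.1875
grip 0.0403 0.256
```

servo_tool:
  plan:
    - [1,[-0.8,-0.7,2.5],[1.7,0.5,0]]
    - [1,[-0.8,-0.6,2.5],[0,0,0]]
    - [1,[0,0,2.5],[0,0,0]]
    - [1,[0,0,2.5],[0,0,0]]
    - [1,[0,0,2],[0,0,0]]
    - [1,[0,0,0],[0,0,0]]

```text
time_s: 22.82
tool_pos: [0.5992, 0.032, 0.1474]
tool_rot: [179.4, -0.1, 96.7]
force: [-1.0, -0.2, -0.4]
grip_width: 0.0873
```

```bash
python3 -c "
from h import *
go(.5987,.032,.105,96)
c=cam('wrist');rects(c,.127)"
```

```text
t=22.8 pos [0.5992 0.032  0.1474] rot [ 1.794e+02 -1.000e-01  9.670e+01] w 0.0873 F [-1.  -0.2 -0.4] | shift cm [-0.   -0.09  4.24] turn [ 0.6 -0.1  0.7]
[320. 305.] [ 0.6065 -0.0156] sz [0.05  0.016] ang 6.3
[347.  33.] [0.6013 0.1512] sz [0.03  0.053] ang 83.8
```

servo_tool:
  plan:
    - [1,[0,0,1.3],[0.6,0,0]]
    - [1,[0,0,1.3],[0,0,0]]
    - [1,[0,0,1.2],[0,0,0]]
    - [0,[0,0,0.5],[0,0,0]]
    - [0,[0,0,0],[0,0,0]]
    - [0,[0,0,0],[0,0,0]]
    - [0,[0,0,0],[0,0,0]]
    - [0,[0,0,0],[0,0,0]]
    - [0,[0,0,0],[0,0,0]]
    - [0,[0,0,0],[0,0,0]]
    - [0,[0,0,0],[0,0,0]]
    - [0,[0,0,0],[0,0,0]]

```text
time_s: 23.87
tool_pos: [0.6053, 0.0322, 0.1094]
tool_rot: [179.3, -0.2, 97.0]
force: [1.3, -0.3, -0.1]
grip_width: 0.0395
```

```bash
python3 -c "
from h import *
go(.48,-.38,.28,150)
print(env.get_obs()['qpos'].round(1))"
```

```text
t=23.9 pos [0.6053 0.0322 0.1094] rot [179.3  -0.2  97. ] w 0.0395 F [ 1.3 -0.3 -0.1] | shift cm [-39.34 -17.25 -17.39] turn [  0.7   0.1 -53. ]
[-52.9  27.2  60.5  99.8 -25.9  67.5  21.9]
```

servo_tool:
  plan:
    - [0,[0,0,-4],[0,0,0]]
    - [0,[0,0,-4],[0,0,0]]
    - [0,[0,0,-4],[0,0,-7]]
    - [0,[0,0,-4],[0,0,-7]]
    - [0,[0,0,0],[0,0,-7]]
    - [0,[0,0,0],[0,0,-7]]
    - [0,[0,0,0],[0,0,-7]]
    - [0,[0,0,0],[0,0,-7]]
    - [0,[0,0,0],[0,0,-7]]
    - [0,[0,0,0],[0,0,-7]]
    - [0,[0,0,0],[0,0,0]]

```text
time_s: 24.78
tool_pos: [0.603, 0.0307, 0.2785]
tool_rot: [179.4, 0.5, 154.5]
force: [-0.2, -0.1, -0.7]
grip_width: 0.0396
```

```bash
python3 -c "
from h import *
go(.46,-.37,.24)"
```

```text
t=24.8 pos [0.603  0.0307 0.2785] rot [179.4   0.5 154.5] w 0.0396 F [-0.2 -0.1 -0.7] | shift cm [ -4.33 -42.35   3.48]
```

servo_tool:
  plan:
    - [0,[-0.4,-3.6,0],[0,0,0]]
    - [0,[-0.4,-3.6,0],[0,0,0]]
    - [0,[-0.4,-3.6,0],[0,0,0]]
    - [0,[-0.4,-3.6,0],[0,0,0]]
    - [0,[-0.4,-3.6,0],[0,0,0]]
    - [0,[-0.4,-3.6,0],[0,0,0]]
    - [0,[-0.4,-3.6,0],[0,0,0]]
    - [0,[-0.4,-3.6,0],[0,0,0]]
    - [0,[-0.4,-3.6,0],[0,0,0]]
    - [0,[-0.4,-3.6,0],[0,0,0]]
    - [0,[-0.4,-3.6,0],[0,0,0]]
    - [0,[-0.3,-2.5,2],[0,0,0]]
    - [0,[0,0,3],[0,0,0]]
    - [0,[0,0,3],[0,0,0]]
    - [0,[0,0,0],[0,0,0]]

```text
time_s: 26.03
tool_pos: [0.4517, -0.3849, 0.1927]
tool_rot: [179.3, 1.0, 151.5]
force: [-0.8, 1.2, -1.4]
grip_width: 0.0398
```

```bash
python3 -c "
from h import *
go(.46,-.37,.1)"
```

```text
t=26.0 pos [ 0.4517 -0.3849  0.1927] rot [179.3   1.  151.5] w 0.0398 F [-0.8  1.2 -1.4] | shift cm [0.15 1.59 9.29]
```

servo_tool:
  plan:
    - [0,[0,0.8,3],[0,0,0]]
    - [0,[0,0.8,3],[0,0,0]]
    - [0,[0,0.3,2.5],[0,0,0]]
    - [0,[0,0,0],[0,0,0]]
    - [0.6,[0,0,0],[0,0,0]]
    - [0.6,[0,0,0],[0,0,0]]
    - [0.6,[0,0,0],[0,0,0]]
    - [0.6,[0,0,-4],[0,0,0]]
    - [0.6,[0,0,-4],[0,0,0]]
    - [1,[0,0,-4],[0,0,0]]
    - [1,[0.5,3.5,0],[0,0,0]]
    - [1,[0.5,3.5,0],[0,0,0]]
    - [1,[0.5,3.5,0],[0,0,0]]
    - [1,[0.5,3.5,0],[0,0,0]]
    - [1,[0.5,3.5,0],[0,0,0]]
    - [1,[0.5,3.5,0],[0,0,0]]
    - [1,[0.5,3.5,0],[0,0,0]]
    - [1,[0,0,0],[0,0,0]]

```text
time_s: 27.53
tool_pos: [0.5618, -0.1455, 0.2655]
tool_rot: [178.6, 3.3, 149.1]
force: [0.7, 2.1, -0.4]
grip_width: 0.0866
```

```bash
python3 -c "
from h import *
go(.43,.142,.1,186)
print(env.get_obs()['qpos'].round(1))
a=cam('top');b=cam('scene');rects(a,.04,box=(150,230,420,290))
i=np.hstack([cv2.resize(a['im'][150:300,260:510],None,fx=1.6,fy=1.6),cv2.resize(b['im'][60:240,190:440],None,fx=1.6,fy=1.333)]);cv2.imwrite('pics/s1.png',i)"
```

```text
t=27.5 pos [ 0.5618 -0.1455  0.2655] rot [178.6   3.3 149.1] w 0.0866 F [ 0.7  2.1 -0.4] | shift cm [26.99 17.51 15.46] turn [  0.3   3.7 -36.9]
[-43.8   9.4  62.9  94.6  -9.3  77.6  79.3]
[291. 261.] [0.4292 0.1414] sz [0.042 0.103] ang -84.0
```

View pics/s1.png

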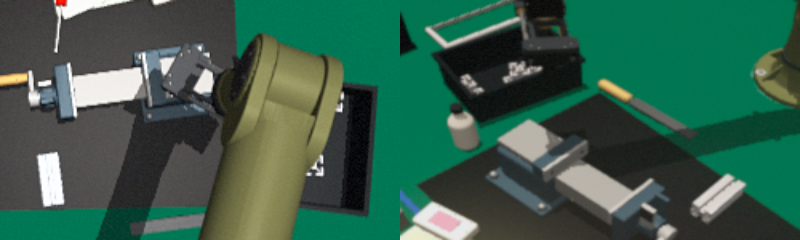

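The mat, slide and anvil are clear and the offcuts are in the bin. Now the long profile, still at (0.429, 0.141) and lying along yaw 6°.

servo_tool:
  plan:
    - [1,[3.3,2.1,0],[0,2,0]]
    - [1,[3.3,2.1,0],[0,1.5,0]]
    - [1,[3.3,2.1,0],[0,0,0]]
    - [1,[3.3,2.1,0],[0,0,0]]
    - [1,[3.3,2.1,0.5],[0,0,0]]
    - [1,[3.3,2.1,1],[0,0,0]]
    - [1,[3.3,2.1,2],[0,0,0]]
    - [1,[3.3,2.1,2],[0,0,0]]
    - [1,[0,0,2],[0,0,-7]]
    - [1,[0,0,2],[0,0,-7]]
    - [1,[0,0,0],[0,0,-7]]
    - [1,[0,0,0],[0,0,-7]]
    - [1,[0,0,0],[0,0,-7]]
    - [1,[0,0,0],[0,0,0]]

```text
time_s: 28.8
tool_pos: [0.4292, 0.1075, 0.1783]
tool_rot: [178.5, 1.6, -178.8]
force: [-0.3, 0.6, 0.3]
grip_width: 0.0869
```

```bash
python3 -c "
from h import *
go(.43,.1415,.06,186)
print(env.get_obs()['qpos'].round(1))
a=cam('wrist');rects(a,.04)"
```

```text
t=28.8 pos [0.4292 0.1075 0.1783] rot [ 178.5    1.6 -178.8] w 0.0869 F [-0.3  0.6  0.3] | shift cm [ 0.19  3.08 11.91] turn [ 1.4  1.7 -4.7]
[-66.9 -12.9  45.2 117.2   8.8  70.   66.1]
[ 32. 386.] [ 0.6748 -0.2301] sz [0.073 0.043] ang 89.8
[247. 325.] [0.5872 0.0332] sz [0.104 0.025] ang 90.2
[585. 284.] [0.531  0.4184] sz [0.037 0.03 ] ang 90.5
[ 89. 290.] [ 0.5417 -0.1365] sz [0.082 0.042] ang 90.5
[347. 189.] [0.4262 0.1409] sz [0.042 0.105] ang 95.7
[96. 89.] [ 0.3349 -0.0907] sz [0.173 0.022] ang 95.9
```

servo_tool:
  plan:
    - [1,[0.2,1.2,2.5],[0.8,1.5,-2]]
    - [1,[0.2,1.2,2.5],[0.6,0,-2.5]]
    - [1,[0.2,0.6,2.5],[0,0,0]]
    - [1,[0.2,0,2.5],[0,0,0]]
    - [1,[0,0,0],[0,0,0]]

```text
time_s: 29.27
tool_pos: [0.428, 0.1356, 0.0812]
tool_rot: [179.4, 0.8, -176.3]
force: [-1.2, -0.2, -0.9]
grip_width: 0.087
```

```bash
python3 -c "
from h import *
go(.4285,.141,.01,186)
print(env.get_obs()['qpos'].round(1))"
```

```text
t=29.3 pos [0.428  0.1356 0.0812] rot [ 179.4    0.8 -176.3] w 0.0870 F [-1.2 -0.2 -0.9] | shift cm [0.01 0.46 7.13] turn [ 0.6  0.8 -2.3]
[-69.4  -1.4  48.9 122.3   0.8  57.7  72.8]
```

servo_tool:
  plan:
    - [1,[0,0.3,1.8],[0.5,0.8,-2.3]]
    - [1,[0.1,0.2,1.9],[0,0,0]]
    - [1,[0.1,0.1,1.9],[0,0,0]]
    - [1,[0,0,1.3],[0,0,0]]
    - [1,[0,0,0],[0,0,0]]

```text
time_s: 29.68
tool_pos: [0.4322, 0.1402, 0.0164]
tool_rot: [179.7, 0.4, -175.2]
force: [-0.6, -0.2, 0.5]
grip_width: 0.0869
```

```bash
python3 -c "
from h import *
go(.4285,.141,.01,186)"
```

```text
t=29.7 pos [0.4322 0.1402 0.0164] rot [ 179.7    0.4 -175.2] w 0.0869 F [-0.6 -0.2  0.5] | shift cm [0.36 0.1  0.64] turn [ 0.3  0.4 -1.1]
```

servo_tool:
  plan:
    - [0,[0.4,0.1,0.5],[0.3,0.4,-1.1]]
    - [0,[0.1,0,0.1],[0,0,0]]
    - [0,[0,0,0],[0,0,0]]
    - [0,[0,0,0],[0,0,0]]
    - [0,[0,0,0],[0,0,0]]
    - [0,[0,0,0],[0,0,0]]
    - [0,[0,0,0],[0,0,0]]
    - [0,[0,0,0],[0,0,0]]
    - [0,[0,0,0],[0,0,0]]
    - [0,[0,0,0],[0,0,0]]
    - [0,[0,0,0],[0,0,0]]
  force: 50

```text
time_s: 30.6
tool_pos: [0.432, 0.142, 0.0169]
tool_rot: [179.6, 0.4, -174.4]
force: [0.2, -0.0, 0.2]
grip_width: 0.04
```

```bash
python3 -c "
from h import *
a=cam('wrist');rects(a,.04)
go(.603,.01,.25,186)"
```

```text
[318. 308.] [0.4527 0.1436] sz [0.04  0.016] ang 95.4
[315. 210.] [0.4009 0.1373] sz [0.04  0.055] ang 95.5
t=30.6 pos [0.432  0.142  0.0169] rot [ 179.6    0.4 -174.4] w 0.0396 F [ 0.1 -0.3 -0.3] | shift cm [-15.91 -14.64 -23.29] turn [ 0.4  0.4 -0.4]
```

servo_tool:
  plan:
    - [0,[0,0,-4],[0,0,0]]
    - [0,[0,0,-4],[0,0,0]]
    - [0,[0,0,-4],[0,0,0]]
    - [0,[0,0,-4],[0,0,0]]
    - [0,[0,0,-4],[0,0,0]]
    - [0,[-1,-0.9,-3],[0,0,0]]
    - [0,[-2.5,-2.2,-1],[0,0,0]]
    - [0,[-2.5,-2.3,0],[0,0,0]]
    - [0,[-2.5,-2.3,0],[0,0,0]]
    - [0,[-2.5,-2.3,0],[0,0,0]]
    - [0,[-2.5,-2.3,0],[0,0,0]]
    - [0,[-2.5,-2.2,0],[0,0,0]]
    - [0,[0,0,0],[0,0,0]]

```text
time_s: 31.73
tool_pos: [0.6049, 0.0082, 0.2594]
tool_rot: [-179.6, -0.3, -173.6]
force: [-1.3, -1.1, -2.5]
grip_width: 0.0392
```

```bash
python3 -c "
from h import *
go(.6065,.0135,.16,185.8)
print(env.get_obs()['qpos'].round(1))"
```

```text
t=31.7 pos [0.6049 0.0082 0.2594] rot [-179.6   -0.3 -173.6] w 0.0392 F [-1.3 -1.1 -2.5] | shift cm [-0.28  0.58  9.94] turn [-0.4 -0.3  0.6]
[-52.6  19.7  62.4  88.2 -17.1  82.9 107. ]
```

servo_tool:
  plan:
    - [0,[-0.1,0.3,2.5],[0,0,0.5]]
    - [0,[-0.1,0.3,2.5],[0,0,0]]
    - [0,[-0.1,0.1,2.5],[0,0,0]]
    - [0,[0,0,2],[0,0,0]]
    - [0,[0,0,0],[0,0,0]]

```text
time_s: 32.15
tool_pos: [0.6067, 0.0086, 0.1565]
tool_rot: [-179.1, -0.7, -174.7]
force: [-0.7, 0.4, -2.3]
grip_width: 0.0399
```

```bash
python3 -c "
from h import *
go(.6065,.0135,.118,185.8)
a=cam('wrist');cv2.imwrite('pics/w7.png',a['im'])"
```

```text
t=32.1 pos [0.6067 0.0086 0.1565] rot [-179.1   -0.7 -174.7] w 0.0399 F [-0.7  0.4 -2.3] | shift cm [-0.08  0.55  3.84] turn [-0.9 -0.7 -0.5]
```

View pics/w7.png

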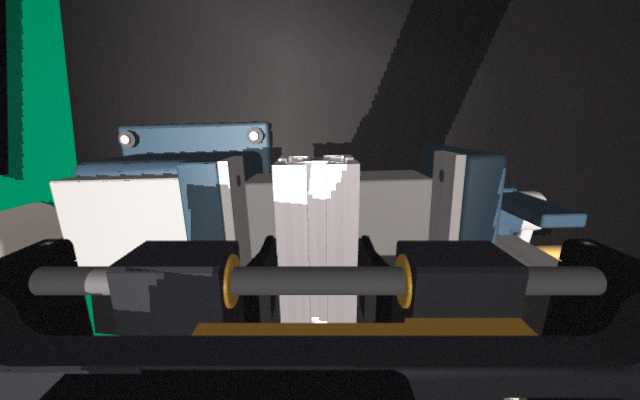

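The profile hangs between the jaws, parallel to both, with its near end (275–358,165) level with the jaws' near ends.

servo_tool:
  plan:
    - [0,[0,0.4,1],[-0.9,-0.7,-0.4]]
    - [0,[0,0.3,1],[0,0,0]]
    - [0,[0,0.1,1],[0,0,0]]
    - [0,[0,0,0.6],[0,0,0]]
    - [0,[0,0,0.2],[0,0,0]]

```text
time_s: 32.62
tool_pos: [0.6091, 0.0179, 0.123]
tool_rot: [180.0, 0.4, -174.2]
force: [0.3, -0.2, -1.5]
grip_width: 0.0392
```

servo_tool:
  plan:
    - [0,[0.2,-0.2,0.4],[0,0.4,0]]
    - [0,[0,0,0.2],[0,0,0]]
    - [0,[0,0,0.2],[0,0,0]]

```text
time_s: 32.87
tool_pos: [0.6077, 0.0157, 0.1169]
tool_rot: [179.9, -0.0, -174.2]
force: [-8.9, 1.4, 20.6]
grip_width: 0.0397
```

servo_tool:
  plan:
    - [0.7,[0,0,-0.1],[0,0,0]]
    - [0.7,[0,0,0],[0,0,0]]
    - [0.7,[0,0,0],[0,0,0]]
    - [0.7,[0,0,0],[0,0,0]]
    - [0.7,[0,0,-1.5],[0,0,0]]
    - [0.7,[0,0,-3],[0,0,0]]
    - [0.7,[0,0,-4],[0,0,0]]
    - [0.7,[0,0,-3],[0,0,0]]
    - [1,[0,0,0],[0,0,0]]
  force: 40

```text
time_s: 33.62
tool_pos: [0.6084, 0.0137, 0.2422]
tool_rot: [-179.9, 0.0, -174.4]
force: [0.8, -0.4, -0.1]
grip_width: 0.063
```

```bash
python3 -c "
from h import *
go(.582,.136,.25,96)
a=cam('wrist');rects(a,.14)
print(env.get_obs()['qpos'].round(1))"
```

```text
t=33.6 pos [0.6084 0.0137 0.2422] rot [-179.9    0.  -174.4] w 0.0630 F [ 0.8 -0.4 -0.1] | shift cm [ 1.42 12.43 -0.8 ] turn [-0.   0.1 89.6]
[306. 313.] [0.7189 0.0116] sz [0.155 0.034] ang 102.5
[ 44. 214.] [ 0.6401 -0.2329] sz [0.04  0.037] ang 123.3
[239. 193.] [ 0.6041 -0.0571] sz [0.028 0.083] ang 103.6
[405. 196.] [0.593  0.0899] sz [0.097 0.01 ] ang -174.9
[318. 197.] [0.6019 0.0135] sz [0.04  0.103] ang 95.6
[237. 131.] [ 0.5492 -0.0607] sz [0.057 0.016] ang 97.9
[-52.5  20.5  61.9  89.7 -18.2  80.8 106.5]
```

servo_tool:
  plan:
    - [1,[0.3,3.2,-0.5],[0,0,0]]
    - [1,[0.3,3.2,0],[0,0,0]]
    - [1,[0.3,3.2,0],[0,0,0]]
    - [1,[0.3,3.2,0],[0,0,0]]
    - [1,[0,0,0],[0,0,7]]
    - [1,[0,0,0],[0,0,7]]
    - [1,[0,0,0],[0,0,7]]
    - [1,[0,0,0],[0,0,7]]
    - [1,[0,0,0],[0,0,7]]
    - [1,[0,0,0],[0,0,7]]
    - [1,[0,0,0],[0,0,7]]
    - [1,[0,0,0],[0,0,7]]
    - [1,[0,0,0],[0,0,7]]
    - [1,[0,0,0],[0,0,7]]
    - [1,[0,0,0],[0,0,7]]
    - [1,[0,0,0],[0,0,6]]
    - [1,[0,0,0],[0,0,0]]

```text
time_s: 35.08
tool_pos: [0.5751, 0.1451, 0.2385]
tool_rot: [-179.2, 0.2, 99.6]
force: [0.5, -0.1, -0.4]
grip_width: 0.0872
```

```bash
python3 -c "
from h import *
go(.582,.1395,.18,95.8)
a=cam('wrist');cv2.imwrite('pics/w8.png',a['im'])
print(env.get_obs()['qpos'].round(1))"
```

```text
t=35.1 pos [0.5751 0.1451 0.2385] rot [-179.2    0.2   99.6] w 0.0872 F [ 0.5 -0.1 -0.4] | shift cm [-0.65  0.67  5.84] turn [-0.8  0.2  3.8]
[-70.8  22.2  69.4  91.3 -20.7  81.9  10.4]
```

View pics/w8.png

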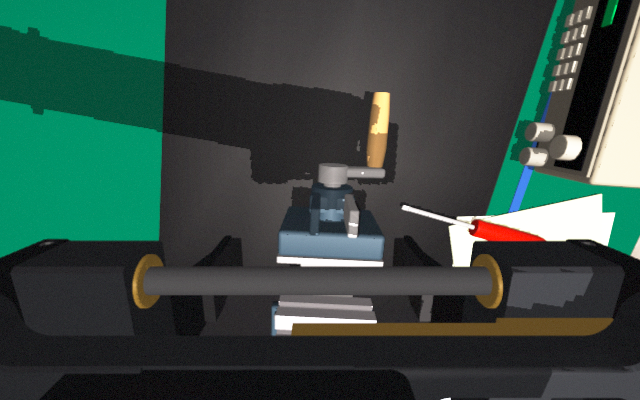

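The lever top is at about (352,212), the lug at (315,207), and the grip at (378,92)–(377,165).

```bash
cat > q.py <<'E'
from h import *
c=cam('wrist')
V=np.array([.609,-.0465]); th=np.radians(5.8); X=np.array([np.cos(th),np.sin(th)]);Y=np.array([-X[1],X[0]])
for n,u,v,z in [("lug",315,207,.162),("lev",352,215,.162),("hub",333,172,.1),("grip0",377,165,.085),("grip1",381,95,.085)]:
    p=pt(c,u,v,z); d=p[:2]-V; print(n,p.round(4),(d@X).round(4),(d@Y).round(4))
E
python3 q.py
```

```text
lug [0.5706 0.1502 0.162 ] -0.0183 0.1995
lev [0.6016 0.1488 0.162 ] 0.0124 0.1951
hub [0.5837 0.1716 0.1   ] -0.0032 0.2195
grip0 [0.628  0.1844 0.085 ] 0.0422 0.2278
grip1 [0.6166 0.2515 0.085 ] 0.0377 0.2957
```

servo_tool:
  plan:
    - [1,[-0.3,0.4,1.5],[-0.8,0,3.5]]
    - [1,[-0.3,0.3,1.5],[0,0,0]]
    - [1,[0,0,1.5],[0,0,0]]
    - [1,[0,0,0.5],[0,0,0]]
    - [1,[0,0,0],[0,0,0]]

```text
time_s: 35.6
tool_pos: [0.583, 0.1398, 0.1855]
tool_rot: [-179.9, 0.2, 97.3]
force: [-0.9, -0.6, -0.7]
grip_width: 0.0872
```

```bash
python3 -c "
from h import *
go(.582,.1395,.125,95.8)
print(env.get_obs()['qpos'].round(1))"
```

```text
t=35.6 pos [0.583  0.1398 0.1855] rot [-179.9    0.2   97.3] w 0.0872 F [-0.9 -0.6 -0.7] | shift cm [ 0.   -0.09  6.05] turn [-0.1  0.2  1.5]
[-68.7  24.7  67.5  95.3 -23.3  76.   10.1]
```

servo_tool:
  plan:
    - [1,[0.2,-0.1,1.5],[0,0,1.5]]
    - [1,[0.1,0,1.6],[0,0,0]]
    - [1,[0,0,1.6],[0,0,0]]
    - [1,[0,0,1.3],[0,0,0]]
    - [1,[0,0,0],[0,0,0]]
  force: 30

```text
time_s: 36.02
tool_pos: [0.5831, 0.1425, 0.1248]
tool_rot: [180.0, 0.1, 96.2]
force: [-1.1, 0.5, -0.3]
grip_width: 0.0868
```

```bash
python3 -c "
from h import *
go(.582,.141,.125,95.8)
print(env.get_obs()['qpos'].round(1))"
```

```text
t=36.0 pos [0.5831 0.1425 0.1248] rot [1.80e+02 1.00e-01 9.62e+01] w 0.0868 F [-1.1  0.5 -0.3] | shift cm [-0.14 -0.12 -0.02] turn [0.  0.1 0.4]
[-66.7  28.   64.9  99.3 -26.7  70.1  11.1]
```

servo_tool:
  plan:
    - [0,[0,-0.1,0],[0,0,0]]
    - [0,[0,0,0],[0,0,0]]
    - [0,[0,0,0],[0,0,0]]
    - [0,[0,0,0],[0,0,0]]
    - [0,[0,0,0],[0,0,0]]
    - [0,[0,0,0],[0,0,0]]
    - [0,[0,0,0],[0,0,0]]
    - [0,[0,0,0],[0,0,0]]
    - [0,[0,0,0],[0,0,0]]
    - [0,[0,0,0],[0,0,0]]
    - [0,[0,0,0],[0,0,0]]
    - [0,[0,0,0],[0,0,0]]
    - [0,[0,0,0],[0,0,0]]

```text
time_s: 37.1
tool_pos: [0.5827, 0.1422, 0.1291]
tool_rot: [179.9, 0.0, 96.4]
force: [0.1, 0.0, -0.9]
grip_width: 0.0282
```

servo_tool:
  plan:
    - [0,[0,0,0.2],[0,0,0]]
    - [0,[0,0,0],[0,0,0]]
    - [0,[-0.5,0,0],[0,0,0.5]]
    - [0,[-1,0,0],[0,0,0]]
    - [0,[-1.5,0,0],[0,0,0]]
    - [0,[-1.5,0,0],[0,0,0]]
    - [0,[-1.5,0,0],[0,0,0]]
    - [0,[-0.5,0,0],[0,0,0]]
    - [0,[0,0,0],[0,0,0]]

```text
time_s: 37.85
tool_pos: [0.5902, 0.0798, 0.1289]
tool_rot: [179.9, -0.4, 96.2]
force: [-0.5, 2.1, 0.4]
grip_width: 0.0282
```

```bash
python3 -c "
from h import *
go(.5919,.0442,.126,95.8)
print(env.get_obs()['qpos'].round(1))
a=cam('wrist');cv2.imwrite('pics/w9.png',a['im'])"
```

```text
t=37.9 pos [0.5902 0.0798 0.1289] rot [179.9  -0.4  96.2] w 0.0282 F [-0.5  2.1  0.4] | shift cm [-3.56 -0.21  0.27] turn [ 0.1 -0.4  0.4]
[-61.1  26.8  65.2  99.8 -26.3  70.2  17.1]
```

View pics/w9.png

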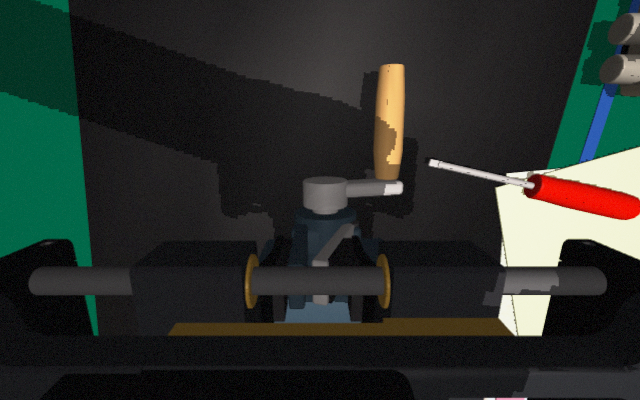

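The jaw follows: the lever is pinched at (325,250) and the crank has moved along with it. I'll slide on until there is contact.

servo_tool:
  plan:
    - [0,[-0.8,0,0],[0,0,0.3]]
    - [0,[-1,-0.1,0.1],[0,0,0]]
    - [0,[-0.8,-0.1,0],[0,0,0]]
    - [0,[-0.5,0,0],[0,0,0]]
    - [0,[-0.4,0,0],[0,0,0]]
    - [0,[-0.4,0,0],[0,0,0]]

```text
time_s: 38.4
tool_pos: [0.5935, 0.0521, 0.1288]
tool_rot: [179.8, -1.1, 96.5]
force: [-0.9, 1.4, 2.1]
grip_width: 0.0282
```

servo_tool:
  plan:
    - [0,[-0.4,0,0],[0,-0.8,0.3]]
    - [0,[-0.4,0,0],[0,0,0]]
    - [0,[-0.4,0,0],[0,0,0]]
    - [0,[-0.4,0,0],[0,0,0]]
    - [0,[-0.4,0,0],[0,0,0]]

```text
time_s: 38.82
tool_pos: [0.5941, 0.0472, 0.1287]
tool_rot: [-179.9, -1.5, 96.7]
force: [-3.2, 6.7, 4.0]
grip_width: 0.0284
```

servo_tool:
  plan:
    - [0,[-0.8,0,0],[0,-0.8,0.3]]
    - [0,[-1,0,0],[0,0,0]]
    - [0,[-1.2,0,0],[0,0,0]]

```text
time_s: 39.07
tool_pos: [0.5942, 0.0464, 0.1286]
tool_rot: [-179.5, -3.0, 97.4]
force: [-9.0, 22.4, 10.8]
grip_width: 0.0284
```

```bash
python3 -c "
from h import *
go(.5919,.0442,.126,95.8)
b=cam('scene');cv2.imwrite('pics/s2.png',cv2.resize(b['im'][120:300,220:420],None,fx=3.3,fy=3.3,interpolation=cv2.INTER_CUBIC))"
```

```text
t=39.1 pos [0.5942 0.0464 0.1286] rot [-179.5   -3.    97.4] w 0.0284 F [-9.  22.4 10.8] | shift cm [-0.2  -0.25  0.25] turn [-0.6 -3.   1.6]
```

View pics/s2.png

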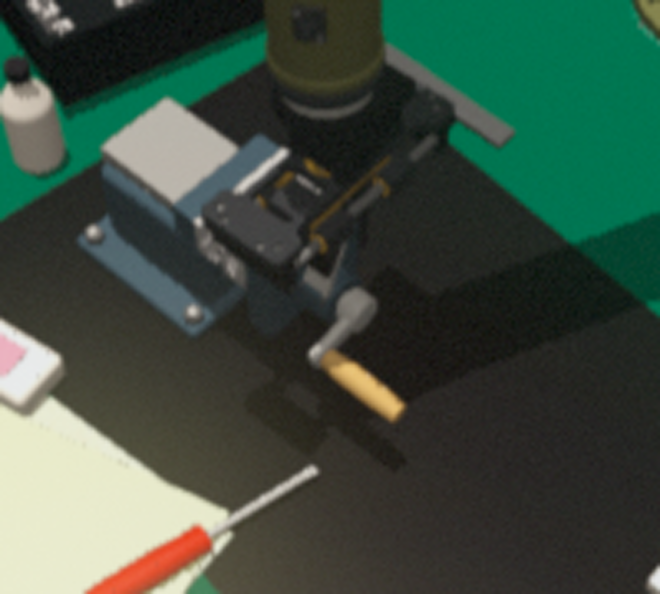

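The profile is sandwiched between the jaws (stiff, 22 N). Now let the lever go and lift off.

servo_tool:
  plan:
    - [0,[-0.3,0,0],[0,0,0]]
    - [0,[-0.3,0,0],[0,0,0]]
    - [1,[-0.2,0,0],[0,0,0]]
    - [1,[0,0,0],[0,0,0]]
    - [1,[0,0,0],[0,0,0]]
    - [1,[0,0,0],[0,0,0]]
    - [1,[0,0,0],[0,0,0]]
    - [1,[0,0,0],[0,-3,1.5]]
    - [1,[0,0,-3],[0,0,0]]
    - [1,[0,0,-4],[0,0,0]]
    - [1,[0,0,-4],[0,0,0]]
    - [1,[0,0,0],[0,0,0]]

```text
time_s: 40.12
tool_pos: [0.594, 0.0377, 0.238]
tool_rot: [-179.0, 0.4, 95.7]
force: [1.5, -0.7, -0.5]
grip_width: 0.0841
```

```bash
cat > q.py <<'E'
from h import *
V=np.array([.609,-.0465]); th=np.radians(5.8); X=np.array([np.cos(th),np.sin(th)]);Y=np.array([-X[1],X[0]])
c=cam('wrist'); cv2.imwrite('pics/w10.png',c['im'])
hsv=cv2.cvtColor(c['im'],cv2.COLOR_BGR2HSV)
m=((hsv[...,0]>8)&(hsv[...,0]<25)&(hsv[...,1]>90)&(hsv[...,2]>70)).astype(np.uint8); m[235:]=0
k=max(cv2.findContours(m,cv2.RETR_EXTERNAL,cv2.CHAIN_APPROX_NONE)[0],key=cv2.contourArea); r=cv2.minAreaRect(k); print("grip px",r)
for z in(.075,.085,.1):
    p=pt(c,*r[0],z); d=p[:2]-V; print(z,p.round(4),(d@X).round(4),(d@Y).round(4))
s=cam('scene'); hs=cv2.cvtColor(s['im'],cv2.COLOR_BGR2HSV)
m=((hs[...,0]>8)&(hs[...,0]<25)&(hs[...,1]>90)&(hs[...,2]>70)).astype(np.uint8); m[:200]=0;m[290:]=0; m[:,:300]=0;m[:,420:]=0
k=max(cv2.findContours(m,cv2.RETR_EXTERNAL,cv2.CHAIN_APPROX_NONE)[0],key=cv2.contourArea); q=cv2.minAreaRect(k); print("scene",q)
# triangulate
A=[];b=[]
for cc,uv in((c,r[0]),(s,q[0])):
    d=cc["R"].T@np.linalg.solve(cc["K"],[*uv,1.]); d/=np.linalg.norm(d); o=-cc["R"].T@cc["t"]; Pm=np.eye(3)-np.outer(d,d); A.append(Pm); b.append(Pm@o)
P=np.linalg.solve(sum(A),sum(b)); d=P[:2]-V; print("grip 3D",P.round(4),(d@X).round(4),(d@Y).round(4),"angle",np.degrees(np.arctan2(P[2]-.085,d@X)))
go(P[0],P[1],.2,95.8); print(env.get_obs()['qpos'].round(1))
E
python3 q.py
```

```text
grip px ((368.4999694824219, 110.99998474121094), (77.99998474121094, 18.999996185302734), 90.0)
0.075 [0.6344 0.1245 0.075 ] 0.0426 0.1676
0.085 [0.633  0.1241 0.085 ] 0.0411 0.1673
0.1 [0.6309 0.1234 0.1   ] 0.039 0.1668
scene ((329.5384521484375, 236.30770874023438), (29.64455795288086, 8.419756889343262), 37.87498474121094)
grip 3D [0.6341 0.1244 0.077 ] 0.0423 0.1675 angle -10.70688753031876
t=40.2 pos [0.5913 0.0385 0.2324] rot [-178.6    0.3   95.7] w 0.0856 F [-0.6  0.1 -0.1] | shift cm [8.14 5.19 3.07] turn [-1.4  0.3 -0.1]
[-58.9  21.9  67.2  91.4 -19.7  81.6  15.8]
```

View pics/w10.png

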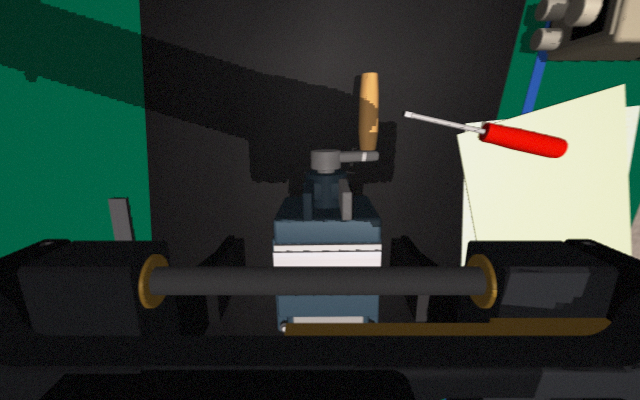

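The lever stands upright again, the profile is between the jaws, and the grip is at (369,111), triangulated about 11° below level. Now to grasp it.

servo_tool:
  plan:
    - [1,[1.8,1.2,0.3],[-1,0,0]]
    - [1,[1.8,1.2,0.5],[0,0,0]]
    - [1,[1.8,1.2,0.5],[0,0,0]]
    - [1,[1.8,1.2,0.5],[0,0,0]]
    - [1,[1.2,0.6,1.5],[0,0,0]]
    - [1,[0,0,2.5],[0,0,0]]
    - [1,[0,0,2.5],[0,0,0]]
    - [1,[0,0,0],[0,0,0]]

```text
time_s: 40.88
tool_pos: [0.6323, 0.1324, 0.1299]
tool_rot: [-178.7, 0.4, 95.5]
force: [-1.3, 0.6, -1.2]
grip_width: 0.087
```

```bash
python3 -c "
from h import *
go(.6341,.127,.058,95.8)
print(env.get_obs()['qpos'].round(1))"
```

```text
t=40.9 pos [0.6323 0.1324 0.1299] rot [-178.7    0.4   95.5] w 0.0870 F [-1.3  0.6 -1.2] | shift cm [-0.5   0.29  7.19] turn [-1.3  0.4 -0.3]
[-57.1  33.2  59.6  90.7 -28.8  74.5  12.4]
```

servo_tool:
  plan:
    - [1,[-0.3,0.2,1.5],[-1.3,0,0]]
    - [1,[-0.2,0.1,1.8],[0,0,0]]
    - [1,[0,0,1.8],[0,0,0]]
    - [1,[0,0,1.7],[0,0,0]]
    - [1,[0,0,0.6],[0,0,0]]
    - [1,[0,0,0],[0,0,0]]

```text
time_s: 41.38
tool_pos: [0.6316, 0.1268, 0.0479]
tool_rot: [-179.5, 0.7, 95.3]
force: [0.4, -1.0, -0.2]
grip_width: 0.0874
```

```bash
python3 -c "
from h import *
go(.6341,.127,.058,95.8)
print(env.get_obs()['qpos'].round(1))"
```

```text
t=41.4 pos [0.6316 0.1268 0.0479] rot [-179.5    0.7   95.3] w 0.0874 F [ 0.4 -1.  -0.2] | shift cm [-0.01  0.24 -1.01] turn [-0.5  0.7 -0.5]
[-55.3  37.1  56.4  95.7 -32.6  66.   15.1]
```

servo_tool:
  plan:
    - [0,[0,0.2,-0.9],[0,0,0]]
    - [0,[0,0,0],[0,0,0]]
    - [0,[0,0,0],[0,0,0]]
    - [0,[0,0,0],[0,0,0]]
    - [0,[0,0,0],[0,0,0]]
    - [0,[0,0,0],[0,0,0]]
    - [0,[0,0,0],[0,0,0]]
    - [0,[0,0,0],[0,0,0]]
    - [0,[0,0,0],[0,0,0]]
    - [0,[0,0,0],[0,0,0]]
    - [0,[0,0,0],[0,0,0]]
    - [0,[0,0,0],[0,0,0]]
    - [0,[0,0,0],[0,0,0]]
    - [0,[0,0,0],[0,0,0]]
    - [0,[0,0,0],[0,0,0]]
  force: 25

```text
time_s: 42.63
tool_pos: [0.6346, 0.1272, 0.0626]
tool_rot: [-179.6, 0.6, 95.4]
force: [-0.9, 0.7, 1.5]
grip_width: 0.0182
```

```bash
cat > cr.py <<'E'
import sys
from h import *
C=np.array([.5918,.1227]); th=np.radians(5.8); X=np.array([np.cos(th),np.sin(th)]);Y=np.array([-X[1],X[0]])
o=env.get_obs(); p=o["tool_pos"]; d=p[:2]-C; x=d@X; z=p[2]+.019-.085; a=np.degrees(np.arctan2(z,x))
M=R.from_euler("xyz",o["tool_rot"],degrees=True)
print("t",o["time_s"],"x %.4f y %.4f z %.4f r %.4f ang %.1f"%(x,d@Y,z,np.hypot(x,z),a),"w %.4f"%o["grip_width"],"F",o["force"].round(1),"turn",(M.inv()*R.from_euler("xyz",[180,0,95.8],degrees=True)).as_rotvec(degrees=True).round(1), "q",o["qpos"].round(0))
prev=np.array([x,z])
for k in range(1,13):
    b=np.radians(a+10*k); n=.045*np.array([np.cos(b),np.sin(b)]); print("[0,[0,%.1f,%.1f]]"%(100*(n-prev)[0],-100*(n-prev)[1]),end=" "); prev=n
E
python3 cr.py
```

```text
t 42.6333 x 0.0430 y 0.0001 z -0.0034 r 0.0432 ang -4.5 w 0.0182 F [-0.9  0.7  1.5] turn [-0.4  0.6 -0.4] q [-55.  36.  57.  95. -32.  67.  15.]
[0,[0,0.2,-0.8]] [0,[0,-0.1,-0.8]] [0,[0,-0.3,-0.7]] [0,[0,-0.4,-0.7]] [0,[0,-0.5,-0.6]] [0,[0,-0.6,-0.5]] [0,[0,-0.7,-0.4]] [0,[0,-0.7,-0.3]] [0,[0,-0.8,-0.1]] [0,[0,-0.8,0.0]] [0,[0,-0.8,0.1]] [0,[0,-0.7,0.3]]
```

servo_tool:
  plan:
    - [0,[0,0.1,-0.9],[0,0,0]]
    - [0,[0,-0.1,-0.9],[0,0,0]]
    - [0,[0,-0.3,-0.9],[0,0,0]]
    - [0,[0,-0.4,-0.8],[0,0,0]]
    - [0,[0,-0.5,-0.7],[0,0,0]]
    - [0,[0,-0.6,-0.6],[0,0,0]]

```text
time_s: 43.13
tool_pos: [0.6146, 0.1246, 0.1107]
tool_rot: [-179.4, 0.8, 95.3]
force: [-0.7, -1.7, -12.1]
grip_width: 0.0183
```

```bash
python3 cr.py
```

```text
t 43.1333 x 0.0228 y -0.0004 z 0.0447 r 0.0502 ang 62.9 w 0.0183 F [ -0.7  -1.7 -12.1] turn [-0.6  0.8 -0.5] q [-59.  32.  61.  95. -28.  71.  13.]
[0,[0,-1.0,0.2]] [0,[0,-0.8,-0.2]] [0,[0,-0.8,-0.0]] [0,[0,-0.8,0.1]] [0,[0,-0.7,0.2]] [0,[0,-0.7,0.4]] [0,[0,-0.6,0.5]] [0,[0,-0.5,0.6]] [0,[0,-0.4,0.7]] [0,[0,-0.3,0.7]] [0,[0,-0.2,0.8]] [0,[0,-0.0,0.8]]
```

servo_tool:
  plan:
    - [0,[0,-0.9,0.2],[0,0,0]]
    - [0,[0,-0.8,0],[0,0,0]]
    - [0,[0,-0.8,0],[0,0,0]]
    - [0,[0,-0.8,0.2],[0,0,0]]
    - [0,[0,-0.7,0.3],[0,0,0]]
    - [0,[0,-0.6,0.5],[0,0,0]]

```text
time_s: 43.63
tool_pos: [0.583, 0.1213, 0.1149]
tool_rot: [178.2, 0.5, 95.4]
force: [0.7, 0.4, 25.0]
grip_width: 0.0181
```

```bash
python3 cr.py
```

```text
t 43.6333 x -0.0089 y -0.0005 z 0.0489 r 0.0497 ang 100.3 w 0.0181 F [ 0.7  0.4 25. ] turn [ 1.8  0.5 -0.4] q [-66.  26.  64. 102. -25.  66.  11.]
[0,[0,-0.7,0.7]] [0,[0,-0.7,0.3]] [0,[0,-0.6,0.5]] [0,[0,-0.6,0.6]] [0,[0,-0.4,0.6]] [0,[0,-0.3,0.7]] [0,[0,-0.2,0.8]] [0,[0,-0.1,0.8]] [0,[0,0.1,0.8]] [0,[0,0.2,0.8]] [0,[0,0.3,0.7]] [0,[0,0.5,0.6]]
```

```bash
sed -i 's/.019-.085;/.019-.0895;/' cr.py; python3 cr.py
```

```text
t 43.6333 x -0.0089 y -0.0005 z 0.0444 r 0.0453 ang 101.3 w 0.0181 F [ 0.7  0.4 25. ] turn [ 1.8  0.5 -0.4] q [-66.  26.  64. 102. -25.  66.  11.]
[0,[0,-0.7,0.2]] [0,[0,-0.7,0.3]] [0,[0,-0.6,0.5]] [0,[0,-0.5,0.6]] [0,[0,-0.4,0.7]] [0,[0,-0.3,0.7]] [0,[0,-0.2,0.8]] [0,[0,-0.1,0.8]] [0,[0,0.1,0.8]] [0,[0,0.2,0.8]] [0,[0,0.3,0.7]] [0,[0,0.5,0.6]]
```

servo_tool:
  plan:
    - [0,[0,-0.8,0.1],[1.5,0,0]]
    - [0,[0,-0.8,0.2],[0,0,0]]
    - [0,[0,-0.7,0.4],[0,0,0]]
    - [0,[0,-0.6,0.5],[0,0,0]]
    - [0,[0,-0.5,0.6],[0,0,0]]

```text
time_s: 44.05
tool_pos: [0.5575, 0.1181, 0.1014]
tool_rot: [178.1, 0.4, 95.3]
force: [-0.8, -0.6, 7.4]
grip_width: 0.0183
```

```bash
python3 cr.py
```

```text
t 44.05 x -0.0346 y -0.0011 z 0.0309 r 0.0464 ang 138.2 w 0.0183 F [-0.8 -0.6  7.4] turn [ 1.8  0.4 -0.5] q [-69.  23.  65. 106. -23.  63.  10.]
[0,[0,-0.4,0.7]] [0,[0,-0.4,0.7]] [0,[0,-0.2,0.8]] [0,[0,-0.1,0.8]] [0,[0,0.0,0.8]] [0,[0,0.2,0.8]] [0,[0,0.3,0.7]] [0,[0,0.4,0.7]] [0,[0,0.5,0.6]] [0,[0,0.6,0.5]] [0,[0,0.7,0.4]] [0,[0,0.8,0.2]]
```

servo_tool:
  plan:
    - [0,[0,-0.4,0.7],[1.5,0,0]]
    - [0,[0,-0.3,0.8],[0,0,0]]
    - [0,[0,-0.2,0.8],[0,0,0]]
    - [0,[0,0,0.9],[0,0,0]]

```text
time_s: 44.38
tool_pos: [0.5463, 0.1167, 0.0728]
tool_rot: [179.8, 0.1, 95.3]
force: [-0.7, -0.4, 5.0]
grip_width: 0.0182
```

```bash
python3 cr.py
```

```text
t 44.3833 x -0.0459 y -0.0014 z 0.0023 r 0.0459 ang 177.2 w 0.0182 F [-0.7 -0.4  5. ] turn [ 0.2  0.1 -0.5] q [-67.  25.  63. 108. -25.  62.  11.]
[0,[0,0.1,0.8]] [0,[0,0.2,0.8]] [0,[0,0.3,0.7]] [0,[0,0.4,0.7]] [0,[0,0.5,0.6]] [0,[0,0.6,0.5]] [0,[0,0.7,0.4]] [0,[0,0.7,0.2]] [0,[0,0.8,0.1]] [0,[0,0.8,-0.0]] [0,[0,0.8,-0.2]] [0,[0,0.7,-0.3]]
```

servo_tool:
  plan:
    - [0,[0,0.1,0.8],[0,0,0]]
    - [0,[0,0.2,0.8],[0,0,0]]
    - [0,[0,0.3,0.7],[0,0,0]]

```text
time_s: 44.63
tool_pos: [0.5517, 0.1173, 0.0505]
tool_rot: [179.8, -0.1, 95.3]
force: [1.5, -1.0, 5.9]
grip_width: 0.0183
```

```bash
python3 cr.py
```

```text
t 44.6333 x -0.0405 y -0.0014 z -0.0200 r 0.0451 ang -153.7 w 0.0183 F [ 1.5 -1.   5.9] turn [ 0.2 -0.1 -0.5] q [-65.  27.  61. 108. -28.  61.  13.]
[0,[0,0.4,0.7]] [0,[0,0.5,0.6]] [0,[0,0.6,0.5]] [0,[0,0.7,0.4]] [0,[0,0.7,0.3]] [0,[0,0.8,0.1]] [0,[0,0.8,-0.0]] [0,[0,0.8,-0.2]] [0,[0,0.7,-0.3]] [0,[0,0.7,-0.4]] [0,[0,0.6,-0.5]] [0,[0,0.5,-0.6]]
```

servo_tool:
  plan:
    - [0,[0,0.4,0.7],[0,0,0]]
    - [0,[0,0.5,0.6],[0,0,0]]
    - [0,[0,0.6,0.4],[0,0,0]]

```text
time_s: 44.88
tool_pos: [0.5666, 0.119, 0.0343]
tool_rot: [179.8, -0.2, 95.2]
force: [-2.0, -0.2, 7.0]
grip_width: 0.018
```

```bash
python3 cr.py
```

```text
t 44.8833 x -0.0254 y -0.0011 z -0.0362 r 0.0442 ang -125.1 w 0.0180 F [-2.  -0.2  7. ] turn [ 0.2 -0.2 -0.6] q [-62.  30.  59. 107. -30.  60.  15.]
[0,[0,0.6,0.5]] [0,[0,0.7,0.3]] [0,[0,0.8,0.1]] [0,[0,0.8,0.0]] [0,[0,0.8,-0.1]] [0,[0,0.7,-0.3]] [0,[0,0.7,-0.4]] [0,[0,0.6,-0.5]] [0,[0,0.5,-0.6]] [0,[0,0.4,-0.7]] [0,[0,0.3,-0.7]] [0,[0,0.1,-0.8]]
```

servo_tool:
  plan:
    - [0,[0,0,0],[0,0,0]]
    - [0.6,[0,0,0],[0,0,0]]
    - [0.6,[0,0,0],[0,0,0]]
    - [0.6,[0,0,0],[0,0,0]]
    - [0.6,[0,0,0],[0,0,0]]
    - [0.6,[0,0,-2],[0,0,0]]
    - [0.6,[0,0,-4],[0,0,0]]
    - [0.6,[0,0,-4],[0,0,0]]
    - [0.6,[0,0,-4],[0,0,0]]
    - [0.6,[0,0,-4],[0,0,0]]
    - [0.6,[2,0,-4],[0,0,0]]
    - [0.6,[4,0,0],[0,0,0]]
    - [0.6,[4,0,0],[0,0,0]]
    - [0.6,[4,0,0],[0,0,0]]
    - [0.6,[4,0,0],[0,0,0]]
    - [0.6,[0,0,0],[0,0,0]]

```text
time_s: 46.22
tool_pos: [0.5426, 0.2985, 0.2583]
tool_rot: [-179.0, -0.8, 94.5]
force: [-1.6, 1.2, -0.3]
grip_width: 0.0522
```

```bash
python3 -c "
from h import *
print(env.get_obs()['tool_pos'],env.get_obs()['qpos'].round(1))
a=cam('top');b=cam('scene')
k=cv2.INTER_CUBIC
i=np.vstack([cv2.resize(a['im'][165:290,250:510],(800,300),interpolation=k),cv2.resize(b['im'][70:270,160:427],(400,300),interpolation=k).repeat(1,0) if 0 else np.hstack([cv2.resize(b['im'][70:270,160:427],(400,300),interpolation=k),cv2.resize(b['im'][130:230,240:373],(400,300),interpolation=k)])]);cv2.imwrite('pics/f1.png',i)"
```

```text
[0.54257862 0.29854911 0.25829435] [-78.1  22.9  63.   85.9 -21.4  84.4 -10. ]
```

View pics/f1.png

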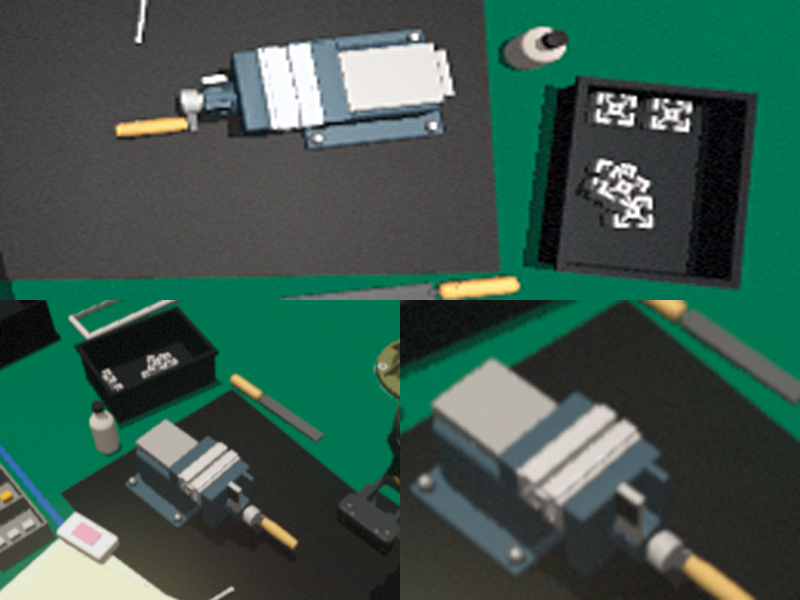

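The picture shows the profile flush between the jaws and square, and the lever upright. The offcuts in sight are all in the bin, and the mat and anvil are clear. The robot is clear of everything, so I'm handing in.

```bash
python3 -c "
from h import *
o=env.get_obs();print(o['time_s'],o['force'].round(1))
env.sign_off()"
```

```text
46.3167 [ 0.5 -1.4 -0.8]
the job is handed in; nothing more can be done
```

I put five offcuts in the scrap bin (only five were present), laid the long profile crosswise on the slide, and clamped it. The job was handed in at 46 s of the 210 s allowed.

**Vise:** I pinched the lever to the lug and slid the jaw up until it met a stiff stop at about 22 N. I then let the lever go, turned the crank about 4.3 rad and moved the arm clear.

**Last checks:**
- **Profile:** The final pictures show it flush between the jaws, square and about centred, with the lever upright.
- **Bench:** The mat, slide and anvil are empty, and no bystander looks moved; I compared pictures only and did not measure them.
- **Offcuts:** All five were carried to the bin. Two lie piled on each other, so I could not separate all five cleanly in the last view. The pile looks well below the rim.
- **Clamp force:** I could not measure it directly. I judged it tight from the crank resistance, a steady 5 to 6 N over the last 100° or so, against the "some 5 N when tight" in the task. It did not rise steadily as I turned, so this is indirect evidence only.

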